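Rack the practice boards after class

TASK

Open the black case's lid by its bar until the lid leans back on its stop, and leave it so while you move every practice board from the case to the rack: push each one down into a slot of its own length, a board to a slot, until it has snapped past the spring clips and stands fully home. Then shut the empty case, and leave the other things on the table where they are.

Things in the scene. Friction and masses are not known exactly. Their poses are not given: they have to be found in the camera images.
- case: Fixed black case, 140 mm (x) by 280 mm (y), walls 5 mm thick, 105 mm high, inner floor at 5 mm. Origin: centre of the underside. Four pockets at y = -75, -25, 25, 75 mm hold boards upright, each between two ribs 100 mm long (along x), 15 mm apart, reaching 43 mm up. Boards' tops are 100 mm above the table. The lid is hinged on the far (+x) rim.
- lid (a joint): Angle of the case lid, rad: 0 shut, 1.8 open, leaning back on its stop. The lid (142 x 280 x 8 mm, 0.3 kg) falls shut if let go short of upright (about 1.57) and falls back onto the stop beyond it; lifting it needs about 2 N.
- lid_bar (a point): Centre of the lid's handle: a round steel bar 12 mm thick, 76 mm clear along the case's y, held by arms at its ends 38 mm in front of the lid's front edge, in the lid's plane: clear of the case's front when shut, above the lid's edge when open. It moves on a circle of 180 mm about the hinge.
- lid_hinge (a point): Middle of the lid's hinge line (along the case's y), on the far top rim of the case, 105 mm above the table. The bar's centre lies 5 mm above it when shut.
- rack: Fixed board rack: aluminium base 150 mm (x) by 220 mm (y) by 8 mm. Origin: centre of the underside. Four slots along x at y = -75, -25, 25, 75 mm. Each has grey end blocks (34 mm wide, 36 mm above the slot floor) and a pair of spring clips: round steel lips 16 mm thick, 72 mm long, centred 28 mm above the floor, 7.6 mm apart, over a 17.6 mm wide channel for the foot rail.
- slot1 (a point): A long slot of the rack: 122 mm between its end blocks. Point: centre of the slot floor, 8 mm above the table; axes as the rack's. A board set on the clips stops with its underside about 30 mm above the floor; pushed straight down with some 10 to 25 N, its foot rail snaps under the lips and its underside meets the floor.
- slot2 (a point): A long slot of the rack: 122 mm between its end blocks. Point: centre of the slot floor, 8 mm above the table; axes as the rack's. A board set on the clips stops with its underside about 30 mm above the floor; pushed straight down with some 10 to 25 N, its foot rail snaps under the lips and its underside meets the floor.
- slot3 (a point): A short slot of the rack: 90 mm between its end blocks, too short for a long board. Point: centre of the slot floor, 8 mm above the table; axes as the rack's. Clips and depth as in the long slots.
- slot4 (a point): A short slot of the rack: 90 mm between its end blocks, too short for a long board. Point: centre of the slot floor, 8 mm above the table; axes as the rack's. Clips and depth as in the long slots.
- long1: Hard plastic board standing on edge, white with a skin-coloured middle, 112 mm long (x), 8 mm thick (y), 95 mm tall (z), about 140 g; along the middle 66 mm of its lower edge a rounded foot rail 14 mm thick, 25 mm tall. Origin: centre of the underside. Starts upright in any pocket of the case, x along the case's x. May be absent.
- long2: Hard plastic board standing on edge, white with a skin-coloured middle, 112 mm long (x), 8 mm thick (y), 95 mm tall (z), about 140 g; along the middle 66 mm of its lower edge a rounded foot rail 14 mm thick, 25 mm tall. Origin: centre of the underside. Starts upright in any pocket of the case, x along the case's x. May be absent.
- short1: Hard plastic board standing on edge, white with a skin-coloured middle, 80 mm long (x), 8 mm thick (y), 95 mm tall (z), about 110 g; along the middle 66 mm of its lower edge a rounded foot rail 14 mm thick, 25 mm tall. Origin: centre of the underside. Starts upright in any pocket of the case, x along the case's x. May be absent.
- short2: Hard plastic board standing on edge, white with a skin-coloured middle, 80 mm long (x), 8 mm thick (y), 95 mm tall (z), about 110 g; along the middle 66 mm of its lower edge a rounded foot rail 14 mm thick, 25 mm tall. Origin: centre of the underside. Starts upright in any pocket of the case, x along the case's x. May be absent.
- holder: Bystander, to be left alone: steel needle holder, 150 mm long, 8 mm high, lying flat. Origin at its underside centre.
- scissors: Bystander, to be left alone: steel scissors, 140 mm long, lying flat. Origin at its underside centre.
- tape: Bystander, to be left alone: roll of tape, 72 mm across, 20 mm high. Origin at its underside centre.
- packet: Bystander, to be left alone: small white packet, 45 x 30 x 14 mm. Origin at its underside centre.
- marker: Bystander, to be left alone: marker pen, 14 mm thick, about 120 mm long. Origin at its underside centre.

How it is judged:
On the way, in this order (a step that is already met when the one before it is completed fails the run):
1. the lid leans open on its stop (value of joint lid above 1.72 rad and velocity of joint lid below 0.2 rad/s), for 0.3 s.
2. every board stands fully home in a slot of its own length, the lid still open (((horizontal distance between long1 and slot1 below 0.012 m and z of long1 in the frame of slot1 below 0.005 m and angle between the y axis of long1 and the y axis of slot1, either way round below 0.15 rad) or (horizontal distance between long1 and slot2 below 0.012 m and z of long1 in the frame of slot2 below 0.005 m and angle between the y axis of long1 and the y axis of slot2, either way round below 0.15 rad)) and angle between each of long1, long2, short1, short2's own z axis and vertical below 0.15 rad and linear speed of each of long1, long2, short1, short2 below 0.03 m/s and ((horizontal distance between long2 and slot1 below 0.012 m and z of long2 in the frame of slot1 below 0.005 m and angle between the y axis of long2 and the y axis of slot1, either way round below 0.15 rad) or (horizontal distance between long2 and slot2 below 0.012 m and z of long2 in the frame of slot2 below 0.005 m and angle between the y axis of long2 and the y axis of slot2, either way round below 0.15 rad)) and ((horizontal distance between short1 and slot3 below 0.012 m and z of short1 in the frame of slot3 below 0.005 m and angle between the y axis of short1 and the y axis of slot3, either way round below 0.15 rad) or (horizontal distance between short1 and slot4 below 0.012 m and z of short1 in the frame of slot4 below 0.005 m and angle between the y axis of short1 and the y axis of slot4, either way round below 0.15 rad)) and ((horizontal distance between short2 and slot3 below 0.012 m and z of short2 in the frame of slot3 below 0.005 m and angle between the y axis of short2 and the y axis of slot3, either way round below 0.15 rad) or (horizontal distance between short2 and slot4 below 0.012 m and z of short2 in the frame of slot4 below 0.005 m and angle between the y axis of short2 and the y axis of slot4, either way round below 0.15 rad)) and value of joint lid above 1.6 rad), for 0.3 s.
At the end, for the whole second after the job is handed in: The lid is shut again (under 0.05 rad); every board present stands in a slot of its own length, its underside within 5 mm of the slot floor and within 12 mm of the slot's centre, upright and in line with the slot within 0.15 rad, at rest (((horizontal distance between long1 and slot1 below 0.012 m and z of long1 in the frame of slot1 below 0.005 m and angle between the y axis of long1 and the y axis of slot1, either way round below 0.15 rad) or (horizontal distance between long1 and slot2 below 0.012 m and z of long1 in the frame of slot2 below 0.005 m and angle between the y axis of long1 and the y axis of slot2, either way round below 0.15 rad)) and angle between each of long1, long2, short1, short2's own z axis and vertical below 0.15 rad and linear speed of each of long1, long2, short1, short2 below 0.03 m/s and ((horizontal distance between long2 and slot1 below 0.012 m and z of long2 in the frame of slot1 below 0.005 m and angle between the y axis of long2 and the y axis of slot1, either way round below 0.15 rad) or (horizontal distance between long2 and slot2 below 0.012 m and z of long2 in the frame of slot2 below 0.005 m and angle between the y axis of long2 and the y axis of slot2, either way round below 0.15 rad)) and ((horizontal distance between short1 and slot3 below 0.012 m and z of short1 in the frame of slot3 below 0.005 m and angle between the y axis of short1 and the y axis of slot3, either way round below 0.15 rad) or (horizontal distance between short1 and slot4 below 0.012 m and z of short1 in the frame of slot4 below 0.005 m and angle between the y axis of short1 and the y axis of slot4, either way round below 0.15 rad)) and ((horizontal distance between short2 and slot3 below 0.012 m and z of short2 in the frame of slot3 below 0.005 m and angle between the y axis of short2 and the y axis of slot3, either way round below 0.15 rad) or (horizontal distance between short2 and slot4 below 0.012 m and z of short2 in the frame of slot4 below 0.005 m and angle between the y axis of short2 and the y axis of slot4, either way round below 0.15 rad)) and value of joint lid below 0.05 rad); the robot touches nothing.
It fails at once if one of the other things on the table is moved more than 4 cm (distance of any of holder, scissors, tape, packet, marker from where it was at the start of the episode above 0.04 m).
Of long1, long2, short1, short2 only 3 to 4 are there at a start; the rules pass over those that are not, and their reading is None.
At some moment in a run one of long1, long2, short1, short2 may be knocked a few centimetres aside while the robot is not near it.
It also fails if it takes over 200 s, if anything falls off the work surface, if the arm or the gripper's body presses on something with over 40 N, if the wrist force passes 120 N, or if a joint passes its speed limit or range.

ROBOT

A 6-joint arm with a two-finger parallel gripper is mounted at the origin on the work surface. World frame = base frame: x ahead of the robot, y to its left, z up, the work surface at z = 0. Lengths are in m, angles in rad, forces in N, time in s.
With the tool pointing down it reaches from about 0.25 to 0.725 m from the base axis. Payload 4 kg.
Tool frame: the origin (TCP) lies midway between the tips of the shut fingers; the grasp point (between the pads) lies 19 mm behind it; y points along the fingers, z is the direction in which the jaws open and shut, and the axes are right-handed (so a half turn about y gives the same grasp; the last joint's range is limited). The gripper opens to 85 mm and grips with 20 to 120 N. Pads are 22 mm wide; open, the fingers measure 114 mm over their backs; the gripper's body (76 mm by 85 mm) begins 54 mm behind the grasp point. The pads swing forward as they close: fully open they stand 13 mm farther back than shut.
Start: joints at [1.225, 0.241, 0.005, 1.335, 0, 1.571], TCP at [0.169, 0.47, 0.231] pointing down, gripper open.
Joint ranges: [-2.72, 2.72], [-1.05, 1.87], [-1.09, 1.28], [-1.99, 2.15], [-1.42, 1.44], [-3.14, 3.14]. Speed limits (rad/s): [2.79, 2.79, 3.14, 3.14, 3.14, 3.14].

INTERFACE

Orientations are given as a unit quaternion [x, y, z, w].
In Python, from workcell import bot gives the robot as it stands. The module is installed in compiled form; this text tells all that it offers.
- The arm moves only by the shell command python3 -m handwheel 'ROWS' [OPENING]. ROWS is JSON, a list of rows, each a list of 6 numbers: the shift along the tool's x, y, z in units of 25 mm (1.0 is 25 mm), then the turn, a rotation vector about the tool's x, y, z in units of 10 degrees (1.0 is 10 degrees). A call has exactly 5 rows; each row is the pose to reach, as a shift and turn from the pose commanded when the call began, along the tool's axes at that moment; what a row does not reach only later rows make up. A row lasts 1/8 s, in which the tool goes at most 62.5 mm and 10.7 degrees, less where a joint would pass 70% of its speed; a pose out of reach is approached as far as the arm can. A call with a gripper value outside its range is refused whole. OPENING is the gripper command: -1 is shut, 1 is fully open, values between are in proportion, set as the call begins (- or left out, the last holds). The fingers move at their own pace and stop on an object; the grip force is fixed at half the most. Time passes only in rows, so rows that repeat a pose let the fingers close, or fill a call up. It gives the time, the measured TCP pose, the force and the opening at its end, in the units of the state.
- bot.get_obs(): the state, without advancing time (a new reading comes with each control period).
- bot.camera(name): name is "scene" or "top" or "wrist"; returns a dict with "color" (384x512x3 uint8, red, green, blue), "fx", "fy", "cx", "cy" (pixels), "rvec" (rotation vector, rad) and "tvec" (3), from world to camera coordinates, as OpenCV has them. Camera axes: x right, y down, z forward; pixel columns grow to the right and rows downward; lengths in m; the calibration is good to about 2 mm. A picture is of the moment at which its call begins. There is no depth.
- bot.job_done(): hands the job in, once; it reports no verdict.
The state is a dict: "clock": time; "joint_pos": joint angles; "joint_vel": joint speeds; "tau": joint torques, N m; "eef_pos": TCP position; "tool_rot": TCP orientation; "ft_force": force on the tool from outside, world axes, zero at the start; "ft_torque": the same for the moment, N m; "grip_width": finger opening in m.
Only numpy, scipy, OpenCV 4.12 (cv2) and the standard library are available. Lean on these libraries where they do the work, as an engineer would, in place of code of your own. Each camera call takes 0.05 s, during which the arm holds its last target.

## Working session

There is one attempt and no reset: what is moved stays moved. The work goes in short steps, Python scripts to look and compute and a shell command to move; the robot and the scene stay as the last step left them, time stands still between calls to the robot, and variables do not carry over. Pictures are saved under pics/ and viewed, and the job is handed in when it is done.

```bash
ls; mkdir -p pics
python3 - <<'E'
from workcell import bot
import cv2,numpy as np
print(bot.get_obs())
for n in ["scene","top","wrist"]:
    c=bot.camera(n); cv2.imwrite(f"pics/{n}0.png",c["color"][:,:,::-1]); print(n,c["fx"],c["fy"],c["cx"],c["cy"],c["rvec"],c["tvec"])
    R=cv2.Rodrigues(np.array(c["rvec"]))[0]; print(-R.T@np.array(c["tvec"]))
E
```

```text
pics
{'clock': 0.0, 'joint_pos': array([ 1.22497369e+00,  2.41418385e-01,  3.71686984e-03,  1.33516890e+00,
       -2.56039467e-07,  1.57081543e+00]), 'joint_vel': array([-0.00109748,  0.00115467, -0.00102774,  0.00145317, -0.00081929,
       -0.00075219]), 'tau': array([ 3.57535373e-04, -3.72316861e+01,  2.52407706e+01,  1.70732976e-02,
        1.95970267e-05, -2.11411198e-06]), 'eef_pos': array([0.16927409, 0.46981184, 0.23040743]), 'tool_rot': array([ 0.69728328, -0.12179107,  0.12153893, -0.69583852]), 'ft_force': array([ 0.12313313, -0.7612766 ,  1.33629927]), 'ft_torque': array([-0.01301062,  0.0088899 ,  0.04170269]), 'grip_width': 0.0855387109145235}
scene 441.36178185244523 441.36178185244523 253.18943067583422 197.32943467848946 [ 1.94041317  1.58182029 -0.5851138 ] [-0.12032397 -0.31046141  1.41193131]
[ 1.1681922  -0.13870345  0.84882418]
top 396.1925295283743 396.1925295283743 253.46144629172852 190.24966419654797 [ 2.10407787 -2.15159577  0.23639477] [-0.00480548  0.5404271   0.94769784]
[0.34375751 0.00891661 1.03535839]
wrist 312.4120225826066 312.4120225826066 253.3225224163489 192.18462931211172 [-2.35889162 -1.65872783 -0.25084777] [-0.49884568 -0.03917985  0.37940088]
[0.09809357 0.4952459  0.37341163]
```

View pics/scene0.png

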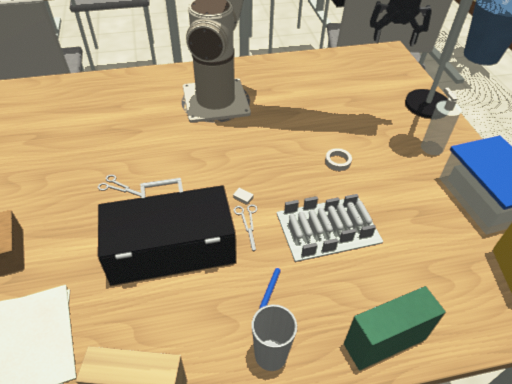

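View pics/top0.png

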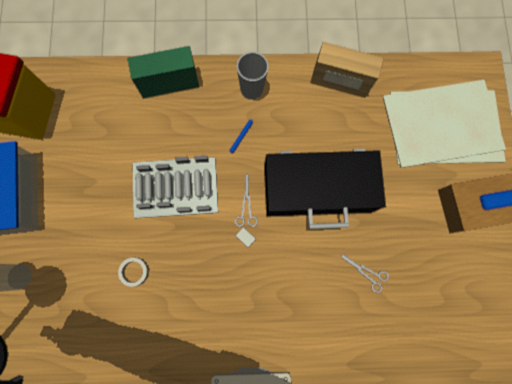

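View pics/wrist0.png

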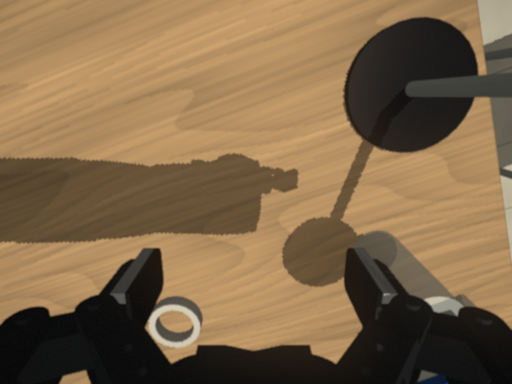

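The scene shows the black case (shut, bar toward the robot at top px ~(328,220)) and the rack at top px (133–217,155–217). Tape, packet, both steel tools and the marker lie around them. Next I measure the case and rack.

```bash
cat > h.py <<'E'
from workcell import bot
import cv2,numpy as np
from scipy.spatial.transform import Rotation as Ro
def cam(n,save=None):
    c=bot.camera(n); im=c["color"][:,:,::-1].copy()
    c["K"]=np.array([[c["fx"],0,c["cx"]],[0,c["fy"],c["cy"]],[0,0,1]])
    c["R"]=cv2.Rodrigues(np.array(c["rvec"],float))[0]; c["t"]=np.array(c["tvec"],float)
    c["C"]=-c["R"].T@c["t"]; c["im"]=im
    if save: cv2.imwrite("pics/"+save,im)
    return c
def ray(c,uv):
    d=c["R"].T@np.linalg.inv(c["K"])@np.array([uv[0],uv[1],1.]); return c["C"],d
def onz(c,uv,z):
    C,d=ray(c,uv); return C+d*(z-C[2])/d[2]
def proj(c,P):
    return cv2.projectPoints(np.atleast_2d(np.array(P,float)),np.array(c["rvec"],float),c["t"],c["K"],None)[0].reshape(-1,2)
def tri(c1,u1,c2,u2):
    P=[c["K"]@np.hstack([c["R"],c["t"].reshape(3,1)]) for c in(c1,c2)]
    X=cv2.triangulatePoints(P[0],P[1],np.array(u1,float).reshape(2,1),np.array(u2,float).reshape(2,1))[:,0]; return X[:3]/X[3]
E
python3 - <<'E'
from h import *
c=cam("top"); im=c["im"]
hsv=cv2.cvtColor(im,cv2.COLOR_BGR2HSV)
def big(m,roi):
    mm=np.zeros_like(m); x0,y0,x1,y1=roi; mm[y0:y1,x0:x1]=m[y0:y1,x0:x1]
    mm=cv2.morphologyEx(mm,cv2.MORPH_OPEN,np.ones((3,3)))
    cs,_=cv2.findContours(mm,cv2.RETR_EXTERNAL,cv2.CHAIN_APPROX_NONE); return max(cs,key=cv2.contourArea)
m=(im.max(2)<45).astype(np.uint8)*255
ct=big(m,(240,130,410,230)); print(cv2.boundingRect(ct), cv2.contourArea(ct))
r=cv2.minAreaRect(ct); print(r)
print(cv2.approxPolyDP(ct,4,True).reshape(-1,2))
for p in cv2.boxPoints(r): print(p,onz(c,p,.113))
m2=((hsv[:,:,1]<40)&(hsv[:,:,2]>150)).astype(np.uint8)*255
m2=cv2.morphologyEx(m2,cv2.MORPH_CLOSE,np.ones((9,9)))
ct2=big(m2,(115,140,232,230)); r=cv2.minAreaRect(ct2); print(r)
for p in cv2.boxPoints(r): print(p,onz(c,p,.008))
z=cv2.resize(im[140:235,120:400],None,fx=2.8,fy=2.8,interpolation=cv2.INTER_CUBIC); cv2.imwrite("pics/topz.png",z)
s=cam("scene"); cv2.imwrite("pics/sz.png",cv2.resize(s["im"][160:290,80:400],None,fx=2.5,fy=2.5,interpolation=cv2.INTER_CUBIC))
E
```

```text
(265, 151, 120, 65) 6821.5
((324.2362976074219, 182.93942260742188), (61.27667999267578, 118.19554138183594), 88.00211334228516)
[[379 152]
 [267 155]
 [267 215]
 [307 214]
 [308 207]
 [313 213]
 [340 213]
 [344 205]
 [349 212]
 [370 212]
 [384 206]]
[264.1063 154.38  ] [ 0.6163265  -0.04324471  0.113     ]
[382.23   150.2594] [ 0.62154462 -0.33217968  0.113     ]
[384.3663  211.49884] [ 0.47080112 -0.3238664   0.113     ]
[266.24258 215.61945] [ 0.46702091 -0.04382158  0.113     ]
((174.11282348632812, 187.19247436523438), (54.81167221069336, 84.01351165771484), 86.18592071533203)
[130.3761  162.64159] [0.63095752 0.30807393 0.008     ]
[214.20352 157.05309] [0.64233259 0.08510408 0.008     ]
[217.84955 211.74336] [0.49397181 0.07634222 0.008     ]
[134.02213 217.33186] [0.4839854  0.29336717 0.008     ]
```

View pics/topz.png

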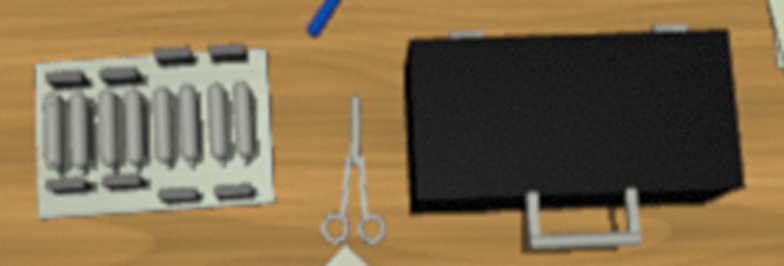

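View pics/sz.png

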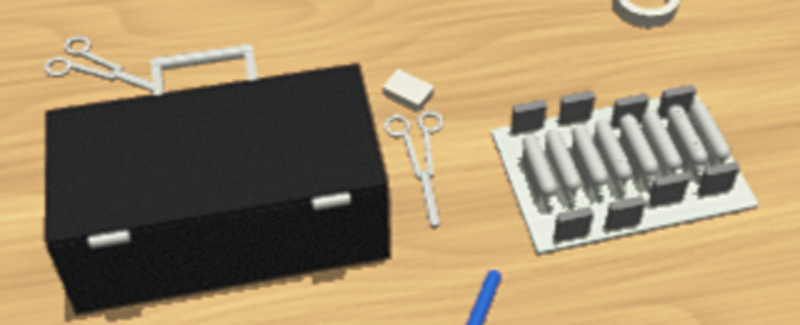

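Run:
```python
from h import *
for n,(x0,y0,x1,y1) in {"top":(250,140,410,235),"scene":(85,165,255,295)}.items():
    c=cam(n); r=c["im"][y0:y1,x0:x1].astype(float)
    r=np.clip((r/255)**0.45*255*1.0,0,255).astype(np.uint8)
    cv2.imwrite(f"pics/g_{n}.png",cv2.resize(r,None,fx=4,fy=4,interpolation=cv2.INTER_NEAREST))
```

```text
(no output)
```

View pics/g_top.png

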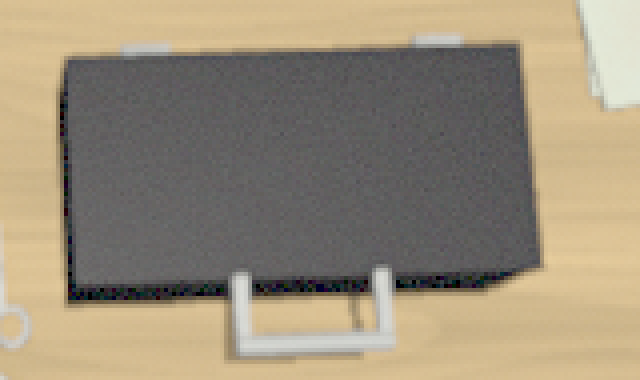

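View pics/g_scene.png

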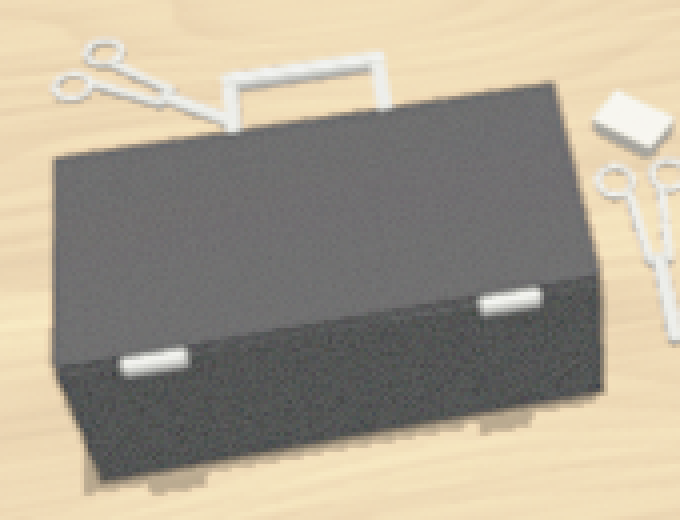

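Run:
```python
from h import *
t=cam("top"); s=cam("scene")
T=[np.array(p)/4+[250-.4,140-.4] for p in [(65,58),(520,45),(543,267),(70,288)]]
S=[np.array(p)/4+[85-.4,165-.4] for p in [(601,271),(54,367),(53,157),(555,82)]]
for n,c,L in(("t",t,T),("s",s,S)):
    P=np.array([onz(c,p,.1135) for p in L]); print(n,P[:,:2].round(4).tolist(),P[:,:2].mean(0))
    print([round(float(np.linalg.norm(P[i]-P[i-1])),4) for i in range(4)])
for a,b in zip(T,S): print(tri(t,a,s,b).round(4))
# bar ends (outer corners mid of bar)
bt=[np.array(p)/4+[249.6,139.6] for p in [(233,346),(394,340)]]
bs=[np.array(p)/4+[84.6,164.6] for p in [(384,61),(224,81)]]
for p,q in zip(bt,bs): print("bar",onz(t,p,.11).round(4),onz(s,q,.11).round(4),tri(t,p,s,q).round(4))
# rack corners top zoom 2.8
R=[np.array(p)/2.8+[120-.3,140-.3] for p in [(37,64),(268,50),(274,203),(40,218)]]
P=np.array([onz(t,p,.008) for p in R]);print(P.round(4).tolist(),P.mean(0),[round(float(np.linalg.norm(P[i]-P[i-1])),4) for i in range(4)])
Q=[np.array(p)/2.5+[80-.3,160-.3] for p in [(757,205),(540,253),(492,127),(690,93)]]
P=np.array([onz(s,p,.008) for p in Q]);print(P.round(4).tolist(),P.mean(0),[round(float(np.linalg.norm(P[i]-P[i-1])),4) for i in range(4)])
```

```text
t [[0.6168, -0.0475], [0.62, -0.3254], [0.483, -0.3271], [0.4764, -0.0461]] [ 0.54905476 -0.18652603]
[0.1404, 0.278, 0.137, 0.2811]
s [[0.6172, -0.0488], [0.6228, -0.3251], [0.4819, -0.3285], [0.4791, -0.0502]] [ 0.55021871 -0.18815834]
[0.1381, 0.2764, 0.1409, 0.2783]
[ 0.6169 -0.0482  0.1129]
[ 0.6208 -0.326   0.111 ]
[ 0.4828 -0.3277  0.1143]
[ 0.4765 -0.0483  0.1105]
bar [ 0.4406 -0.141   0.11  ] [ 0.4402 -0.1441  0.11  ] [ 0.4404 -0.1428  0.1098]
bar [ 0.442  -0.2362  0.11  ] [ 0.4386 -0.2353  0.11  ] [ 0.4417 -0.2351  0.1132]
[[0.6311, 0.3014, 0.008], [0.6409, 0.0819, 0.008], [0.4928, 0.0771, 0.008], [0.4834, 0.2934, 0.008]] [0.56202987 0.1884462  0.008     ] [0.1479, 0.2197, 0.1482, 0.2165]
[[0.6333, 0.3001, 0.008], [0.6447, 0.0846, 0.008], [0.4914, 0.078, 0.008], [0.4867, 0.2888, 0.008]] [0.56403906 0.18788033 0.008     ] [0.147, 0.2158, 0.1535, 0.2109]
```

```bash
cat >> h.py <<'E'
def goal(pos,zdir,ydir=(0,0,-1),show=True):
    """units row from measured pose to TCP pos with tool y=ydir, tool z=zdir"""
    o=bot.get_obs(); R0=Ro.from_quat(o["tool_rot"]).as_matrix()
    y=np.array(ydir,float);y/=np.linalg.norm(y); z=np.array(zdir,float); z-=y*(z@y); z/=np.linalg.norm(z)
    R1=np.column_stack([np.cross(y,z),y,z])
    d=R0.T@(np.array(pos)-o["eef_pos"])/.025; r=np.degrees(Ro.from_matrix(R0.T@R1).as_rotvec())/10
    if show: print("row",np.r_[d,r].round(3).tolist())
    return np.r_[d,r]
def st():
    o=bot.get_obs(); R=Ro.from_quat(o["tool_rot"]).as_matrix()
    print("t",round(o["clock"],2),"p",o["eef_pos"].round(4),"x",R[:,0].round(3),"y",R[:,1].round(3),"z",R[:,2].round(3),"q",o["joint_pos"].round(3),"F",o["ft_force"].round(1),"w",round(o["grip_width"],4))
E
python3 - <<'E'
from h import *
st()
c=cam("wrist"); o=bot.get_obs();R=Ro.from_quat(o["tool_rot"]).as_matrix()
print("cam in tool",R.T@(c["C"]-o["eef_pos"]), "camaxes in tool",(R.T@c["R"].T).round(3))
for s in(1,-1): goal([.4405,-.1885,.22],[s,s*.016,0])
E
```

```text
t 0.45 p [0.1695 0.4703 0.2312] x [ 0.941 -0.339  0.   ] y [-0. -0. -1.] z [ 0.339  0.941 -0.   ] q [ 1.225  0.241  0.005  1.335 -0.     1.571] F [-0.1  0.7 -0.1] w 0.0852
cam in tool [-0.07557719 -0.14287355 -0.00052757] camaxes in tool [[-0.001  0.955  0.297]
 [-0.001 -0.297  0.955]
 [ 1.     0.     0.001]]
row [19.133, 0.453, -21.119, 0.001, 6.927, 0.0]
row [19.133, 0.453, -21.119, 0.0, -11.073, -0.001]
```

```bash
python3 -m handwheel '[[1.6,0.05,-1.75,0,1,0],[3.2,0.1,-3.5,0,2,0],[4.8,0.15,-5.3,0,3,0],[6.4,0.2,-7.1,0,4,0],[8,0.2,-8.8,0,5,0]]' -0.35
python3 - <<'E'
from h import *
st(); goal([.4405,-.1885,.22],[1,.016,0])
E
```

```text
clock: 1.12
eef_pos: [0.2834, 0.194, 0.2265]
tool_rot: [-0.579, 0.406, -0.406, 0.579]
ft_force: [2.2, 1.2, -0.3]
grip_width: 0.028
t 1.12 p [0.2834 0.194  0.2265] x [ 0.34 -0.94 -0.  ] y [ 0.001  0.    -1.   ] z [0.94  0.34  0.001] q [ 0.6   -0.071 -0.354  1.287 -0.     1.824] F [ 2.2  1.2 -0.3] w 0.028
row [16.524, 0.261, 0.7, -0.007, 1.899, -0.002]
```

```bash
python3 -m handwheel '[[2.3,0.05,0.1,0,0.4,0],[4.6,0.1,0.2,0,0.8,0],[6.9,0.1,0.3,0,1.2,0],[9.2,0.15,0.4,0,1.6,0],[11.5,0.2,0.5,0,1.9,0]]'; python3 -m handwheel '[[2.3,0.05,0.1,0,0,0],[4,0.05,0.1,0,0,0],[4.8,0.05,0.1,0,0,0],[4.8,0.05,0.1,0,0,0],[4.8,0.05,0.1,0,0,0]]';python3 - <<'E'
from h import *
st(); goal([.4405,-.1885,.22],[1,.016,0]); w=cam("wrist","w1.png"); cam("top","t1.png")
print(proj(w,[[.4405,-.1885,.11],[.4412,-.1505,.11],[.4399,-.2265,.11]]))
E
```

```text
clock: 1.75
eef_pos: [0.3946, -0.0719, 0.2217]
tool_rot: [-0.504, 0.495, -0.496, 0.505]
ft_force: [0.8, 0.5, 1.3]
grip_width: 0.0279
clock: 2.38
eef_pos: [0.3988, -0.1893, 0.22]
tool_rot: [-0.505, 0.495, -0.495, 0.505]
ft_force: [0.2, 0.2, -0.9]
grip_width: 0.028
t 2.38 p [ 0.3988 -0.1893  0.22  ] x [ 0.021 -1.    -0.001] y [-0.     0.001 -1.   ] z [ 1.     0.021 -0.   ] q [-0.443  0.131 -0.161  1.28   0.     1.106] F [ 0.2  0.2 -0.9] w 0.028
row [0.004, 0.0, 1.667, 0.001, 0.028, -0.003]
[[302.43322325 188.76533536]
 [306.49029167 143.76239721]
 [298.82068745 230.09747794]]
```

View pics/w1.png

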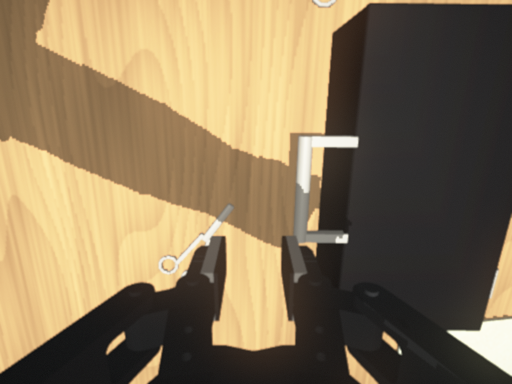

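The wrist view shows the bar at column ~303, rows 140–240, within 1 px of its projection at (302,189). I line the jaws up over it and go down.

```bash
python3 -m handwheel '[[0,0,0.9,0,0,0],[0,0,1.68,0,0,0],[0,1,1.68,0,0,0],[0,2,1.68,0,0,0],[0,2.5,1.68,0,0,0]]'; python3 -m handwheel '[[0,0.6,0,0,0,0],[0,1.2,0,0,0,0],[0,1.8,0,0,0,0],[0,2.4,0,0,0,0],[0,2.45,0,0,0,0]]';python3 - <<'E'
from h import *
st(); goal([.4405,-.1885,.096],[1,.016,0]); w=cam("wrist","w2.png")
E
```

```text
clock: 3.1
eef_pos: [0.4404, -0.1877, 0.1564]
tool_rot: [0.506, -0.495, 0.494, -0.505]
ft_force: [0.2, -0.5, 0.4]
grip_width: 0.0275
clock: 3.72
eef_pos: [0.4405, -0.1883, 0.0958]
tool_rot: [0.506, -0.495, 0.494, -0.505]
ft_force: [-0.4, 0.3, 0.2]
grip_width: 0.0276
t 3.73 p [ 0.4405 -0.1883  0.0958] x [ 0.022 -1.    -0.001] y [-0.002  0.001 -1.   ] z [ 1.     0.022 -0.001] q [-0.404  0.308 -0.279  0.985  0.     1.145] F [-0.4  0.3  0.2] w 0.0276
row [0.01, -0.008, 0.001, 0.009, 0.032, -0.004]
```

View pics/w2.png

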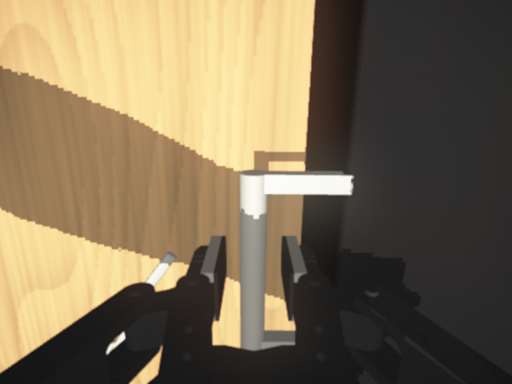

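The bar (col ~253) lies centred between the pads (cols 222 and 285). I close on it.

```bash
python3 -m handwheel '[[0,0,0,0,0,0],[0,0,0,0,0,0],[0,0,0,0,0,0],[0,0,0,0,0,0],[0,0,0,0,0,0]]' -1;python3 - <<'E'
from h import *
st()
# arc: relative shifts (units) for lid angles, tool y=-dz, tool z=dx
r=.18; a0=np.arctan2(.005,.18)
for th in np.arange(.0,1.81,.1):
    dx=r*(np.cos(a0)-np.cos(th+a0)); dz=r*(np.sin(th+a0)-np.sin(a0)); print(round(th,2),"y",round(-dz/.025,2),"z",round(dx/.025,2))
E
```

```text
clock: 4.4
eef_pos: [0.4401, -0.189, 0.0971]
tool_rot: [0.505, -0.495, 0.495, -0.505]
ft_force: [-5.4, 0.5, 6.8]
grip_width: 0.0099
t 4.4 p [ 0.4401 -0.189   0.0971] x [ 0.02 -1.    0.  ] y [-0.001 -0.    -1.   ] z [ 1.     0.02  -0.001] q [-4.050e-01  3.050e-01 -2.780e-01  9.880e-01 -1.000e-03  1.145e+00] F [-5.4  0.5  6.8] w 0.0099
0.0 y -0.0 z 0.0
0.1 y -0.72 z 0.06
0.2 y -1.43 z 0.18
0.3 y -2.12 z 0.38
0.4 y -2.79 z 0.65
0.5 y -3.43 z 0.98
0.6 y -4.03 z 1.37
0.7 y -4.59 z 1.82
0.8 y -5.1 z 2.33
0.9 y -5.56 z 2.88
1.0 y -5.96 z 3.48
1.1 y -6.3 z 4.11
1.2 y -6.58 z 4.78
1.3 y -6.79 z 5.46
1.4 y -6.93 z 6.17
1.5 y -6.99 z 6.89
1.6 y -6.99 z 7.61
1.7 y -6.91 z 8.32
1.8 y -6.76 z 9.03
```

```bash
python3 -m handwheel '[[0,-0.36,0.02,0,0,0],[0,-0.72,0.06,0,0,0],[0,-1.08,0.12,0,0,0],[0,-1.43,0.18,0,0,0],[0,-1.43,0.18,0,0,0]]';python3 - <<'E'
from h import *
st(); cam("scene","s2.png")
E
```

```text
clock: 5.03
eef_pos: [0.4444, -0.1889, 0.1328]
tool_rot: [0.506, -0.495, 0.494, -0.505]
ft_force: [-6.9, -1.2, -0.7]
grip_width: 0.0094
t 5.03 p [ 0.4444 -0.1889  0.1328] x [ 0.02 -1.    0.  ] y [-0.002 -0.    -1.   ] z [ 1.     0.02  -0.002] q [-4.010e-01  2.770e-01 -2.150e-01  1.081e+00 -1.000e-03  1.149e+00] F [-6.9 -1.2 -0.7] w 0.0094
```

View pics/s2.png

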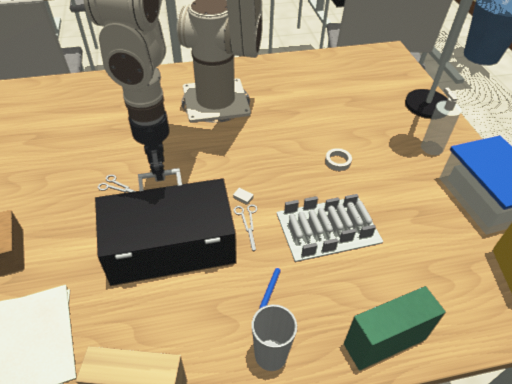

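```bash
python3 -m handwheel '[[0,-0.69,0.2,0,0,0],[0,-1.36,0.47,0,0,0],[0,-2,0.8,0,0,0],[0,-2.6,1.19,0,0,0],[0,-3.16,1.64,0,0,0]]';python3 - <<'E'
from h import *
st(); cam("scene","s3.png")
E
```

```text
clock: 5.7
eef_pos: [0.483, -0.1884, 0.2124]
tool_rot: [0.507, -0.497, 0.494, -0.503]
ft_force: [-11.9, -1.5, 5.6]
grip_width: 0.0095
t 5.7 p [ 0.483  -0.1884  0.2124] x [ 0.019 -1.     0.001] y [-0.007 -0.001 -1.   ] z [ 1.     0.019 -0.007] q [-0.37   0.291  0.022  1.309 -0.004  1.182] F [-11.9  -1.5   5.6] w 0.0095
```

View pics/s3.png

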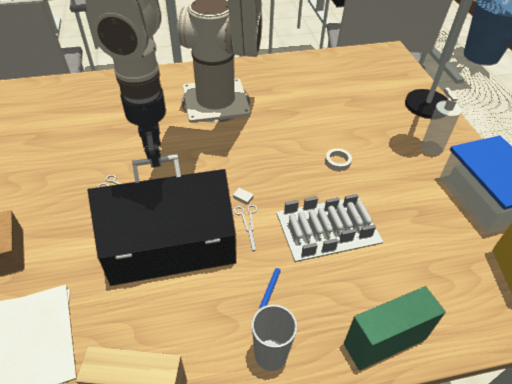

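```bash
python3 -m handwheel '[[0,-0.51,0.51,0,0,0],[0,-0.97,1.06,0,0,0],[0,-1.37,1.66,0,0,0],[0,-1.71,2.29,0,0,0],[0,-1.99,2.96,0,0,0]]';python3 - <<'E'
from h import *
st(); cam("scene","s4.png")
E
```

```text
clock: 6.38
eef_pos: [0.5609, -0.1874, 0.2656]
tool_rot: [-0.505, 0.493, -0.497, 0.505]
ft_force: [-0.3, -3.2, -1.8]
grip_width: 0.0095
t 6.38 p [ 0.5609 -0.1874  0.2656] x [ 0.02  -1.     0.003] y [ 0.005 -0.003 -1.   ] z [1.    0.02  0.005] q [-0.322  0.414  0.337  1.489 -0.002  1.229] F [-0.3 -3.2 -1.8] w 0.0095
```

View pics/s4.png

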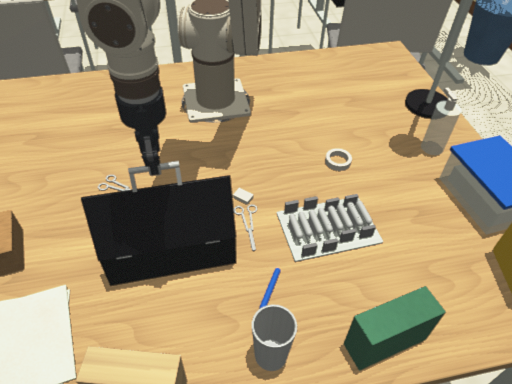

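```bash
python3 -m handwheel '[[0,-0.21,0.68,0,0,0],[0,-0.35,1.39,0,0,0],[0,-0.41,2.11,0,0,0],[0,-0.41,2.83,0,0,0],[0,-0.33,3.54,0,0,0]]';python3 - <<'E'
from h import *
st(); cam("scene","s5.png")
E
```

```text
clock: 7.05
eef_pos: [0.6506, -0.1862, 0.2721]
tool_rot: [-0.504, 0.493, -0.497, 0.505]
ft_force: [-1.2, -5.2, 3.0]
grip_width: 0.0094
t 7.05 p [ 0.6506 -0.1862  0.2721] x [ 0.02  -1.     0.004] y [ 0.006 -0.004 -1.   ] z [1.    0.02  0.006] q [-0.278  0.614  0.678  1.628 -0.002  1.273] F [-1.2 -5.2  3. ] w 0.0094
```

View pics/s5.png

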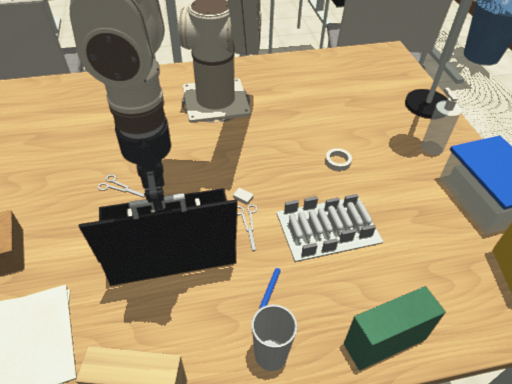

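```bash
python3 -m handwheel '[[0,0.07,0.35,0,0,0],[0,0.15,0.65,0,0,0],[0,0.15,0.65,0,0,0],[0,0.15,0.65,0,0,0],[0,0.15,0.65,0,0,0]]'; python3 -m handwheel '[[0,0,0,0,0,0],[0,0,0,0,0,0],[0,0,0,0,0,0],[0,0,0,0,0,0],[0,0,0,0,0,0]]' -0.35
python3 - <<'E'
from h import *
st(); cam("scene","s6.png");cam("wrist","w6.png")
E
```

```text
clock: 7.72
eef_pos: [0.6659, -0.1861, 0.2682]
tool_rot: [-0.505, 0.493, -0.497, 0.505]
ft_force: [-4.0, -5.5, 6.2]
grip_width: 0.0098
clock: 8.35
eef_pos: [0.6653, -0.1841, 0.2651]
tool_rot: [-0.505, 0.495, -0.495, 0.505]
ft_force: [0.3, -0.2, 0.2]
grip_width: 0.0278
t 8.35 p [ 0.6653 -0.1841  0.2651] x [ 0.021 -1.    -0.   ] y [-0.  0. -1.] z [ 1.     0.021 -0.   ] q [-0.27   0.656  0.733  1.649  0.     1.28 ] F [ 0.3 -0.2  0.2] w 0.0278
```

View pics/w6.png

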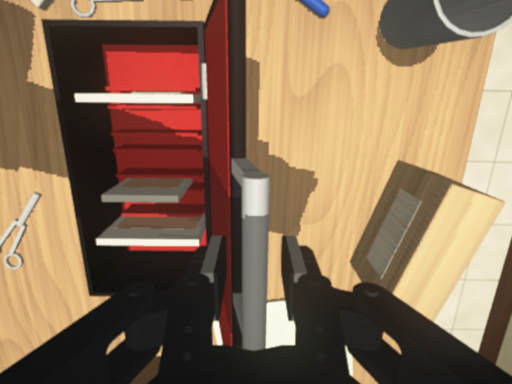

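The lid leans open. Three boards show: a long one in the top pocket (row ~98), a short one (row ~188) and a long one (row ~232). I back off upward and toward the robot.

```bash
python3 -m handwheel '[[0,-0.7,0,0,0,0],[0,-1.5,0,0,0,0],[0,-2.3,0,0,0,0],[0,-2.6,-1.5,0,0,0],[0,-2.6,-3.5,0,0,0]]'
python3 - <<'E'
from h import *
st(); goal([.50,-.19,.33],[-.016,1,0])
E
```

```text
clock: 9.07
eef_pos: [0.5782, -0.1863, 0.3296]
tool_rot: [-0.505, 0.494, -0.495, 0.505]
ft_force: [-0.3, -1.1, 0.5]
grip_width: 0.0277
t 9.07 p [ 0.5782 -0.1863  0.3296] x [ 0.021 -1.     0.   ] y [ 0.001 -0.    -1.   ] z [1.    0.021 0.001] q [-0.312  0.46   0.572  1.682  0.     1.238] F [-0.3 -1.1  0.5] w 0.0277
row [0.083, -0.019, -3.13, -0.003, -8.969, 0.006]
```

```bash
python3 -m handwheel '[[0,0,-1,0,-1,0],[0,0,-2,0,-2,0],[0,0,-3,0,-3,0],[0,0,-3.13,0,-4,0],[0.08,0,-3.13,0,-5,0]]'; python3 -m handwheel '[[0,0,0,0,-1,0],[0,0,0,0,-2,0],[0,0,0,0,-3,0],[0,0,0,0,-3.97,0],[0,0,0,0,-3.97,0]]'
python3 - <<'E'
from h import *
st(); cam("wrist","w7.png"); cam("scene","s7.png"); cam("top","t7.png")
E
```

```text
clock: 9.7
eef_pos: [0.499, -0.1897, 0.331]
tool_rot: [-0.668, 0.233, -0.234, 0.668]
ft_force: [-0.5, 1.2, 0.1]
grip_width: 0.0277
clock: 10.32
eef_pos: [0.4995, -0.1897, 0.3305]
tool_rot: [0.707, 0.005, -0.005, -0.707]
ft_force: [0.2, -1.1, 0.4]
grip_width: 0.028
t 10.32 p [ 0.4995 -0.1897  0.3305] x [1.    0.013 0.   ] y [ 0. -0. -1.] z [-0.013  1.    -0.   ] q [-0.363  0.295  0.332  1.608  0.    -0.376] F [ 0.2 -1.1  0.4] w 0.028
```

View pics/w7.png

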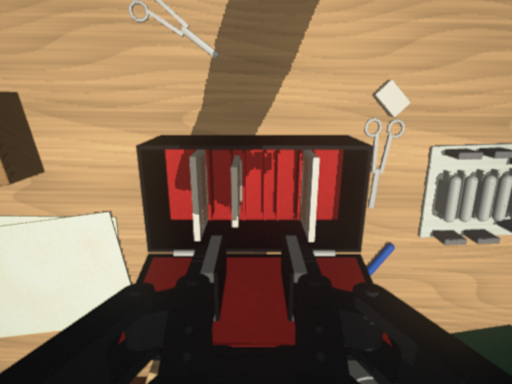

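View pics/s7.png

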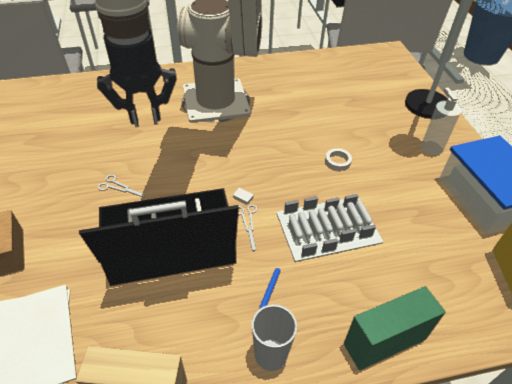

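View pics/t7.png

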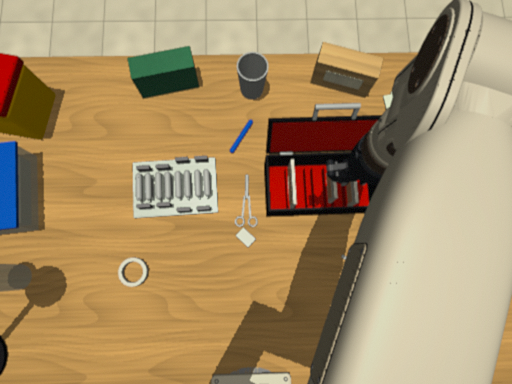

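The three boards stand at wrist px (200,195) long, (236,190) short and (310,195) long. Pocket y=+25 is empty. I measure their top edges at z=0.100.

Run:
```python
from h import *
w=cam("wrist"); im=w["im"]
z=cv2.resize(im[130:260,130:380],None,fx=3.2,fy=3.2,interpolation=cv2.INTER_CUBIC); cv2.imwrite("pics/wz7.png",z)
th=.014; c=np.array([.551,-.188]); u=np.array([np.cos(th),np.sin(th)]); v=np.array([-u[1],u[0]])
for yy in(-.075,-.025,.025,.075):
  for L in(.112,.08):
    pts=[np.r_[c+u*sx*L/2+v*(yy+sy*.004),.1] for sx in(-1,1) for sy in(-1,1)]
    print(yy,L,proj(w,pts).round(1).tolist())
```

```text
-0.075 0.112 [[189.0, 156.7], [195.6, 156.6], [194.2, 240.8], [200.3, 240.8]]
-0.075 0.08 [[189.8, 169.6], [196.3, 169.6], [193.5, 229.7], [199.7, 229.7]]
-0.025 0.112 [[230.4, 156.6], [237.0, 156.6], [232.2, 240.8], [238.3, 240.8]]
-0.025 0.08 [[230.7, 169.6], [237.2, 169.6], [232.0, 229.6], [238.1, 229.6]]
0.025 0.112 [[271.7, 156.6], [278.4, 156.6], [270.3, 240.8], [276.3, 240.8]]
0.025 0.08 [[271.5, 169.6], [278.1, 169.6], [270.5, 229.6], [276.6, 229.6]]
0.075 0.112 [[313.1, 156.6], [319.7, 156.6], [308.3, 240.8], [314.3, 240.8]]
0.075 0.08 [[312.4, 169.5], [318.9, 169.5], [308.9, 229.6], [315.1, 229.6]]
```

View pics/wz7.png

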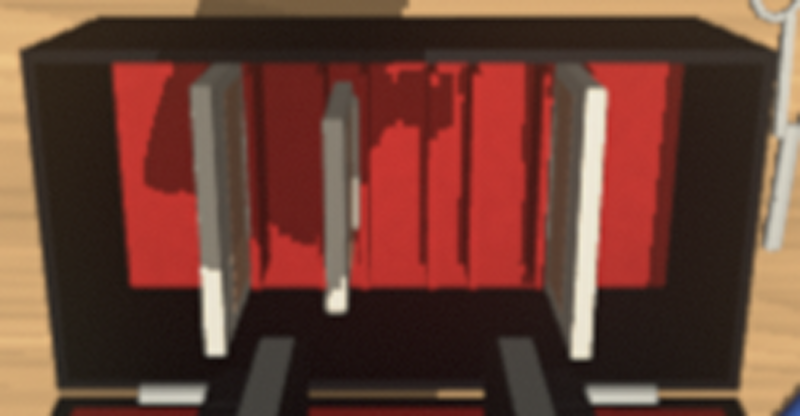

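Board corners agree with the model (case centre (0.551,-0.188), yaw 0.014) to within 1 px. The short board sits about 3 mm toward the robot. Before the first grasp I look at the rack closely.

```bash
python3 -m handwheel '[[0,0,2.4,0,0,0],[0,0,4.8,0,0,0],[0,0,7.2,0,0,0],[0,0,9.6,0,0,0],[0,0,12,0,0,0]]'; python3 -m handwheel '[[0,0,2.4,0,-0.1,0],[0,0,3.2,0,-0.17,0],[0,0,3.2,0,-0.17,0],[0,0,3.2,0,-0.17,0],[0,0,3.2,0,-0.17,0]]'
python3 - <<'E'
from h import *
st(); w=cam("wrist","w8.png"); im=w["im"]
cv2.imwrite("pics/wz8.png",cv2.resize(im[120:260,120:390],None,fx=2.9,fy=2.9,interpolation=cv2.INTER_CUBIC))
th=.044; c=np.array([.563,.188]); u=np.array([np.cos(th),np.sin(th)]); v=np.array([-u[1],u[0]])
def P(x,y,z): return np.r_[c+u*x+v*y,z]
print(((proj(w,[P(sx*.075,sy*.11,.008) for sx,sy in((-1,-1),(-1,1),(1,1),(1,-1))])-[120,120]+.35)*2.9).round(0).tolist())
E
```

```text
clock: 11.15
eef_pos: [0.4946, 0.1121, 0.3306]
tool_rot: [-0.707, -0.005, 0.005, 0.707]
ft_force: [1.8, -0.6, 0.1]
grip_width: 0.0276
clock: 11.78
eef_pos: [0.4939, 0.1887, 0.3305]
tool_rot: [0.707, 0.015, -0.015, -0.707]
ft_force: [-1.2, -0.1, 0.1]
grip_width: 0.0282
t 11.78 p [0.4939 0.1887 0.3305] x [0.999 0.043 0.   ] y [ 0. -0. -1.] z [-0.043  0.999 -0.   ] q [ 0.365  0.283  0.316  1.604 -0.     0.323] F [-1.2 -0.1  0.1] w 0.0282
[[167.0, 71.0], [595.0, 70.0], [577.0, 337.0], [186.0, 337.0]]
```

View pics/wz8.png

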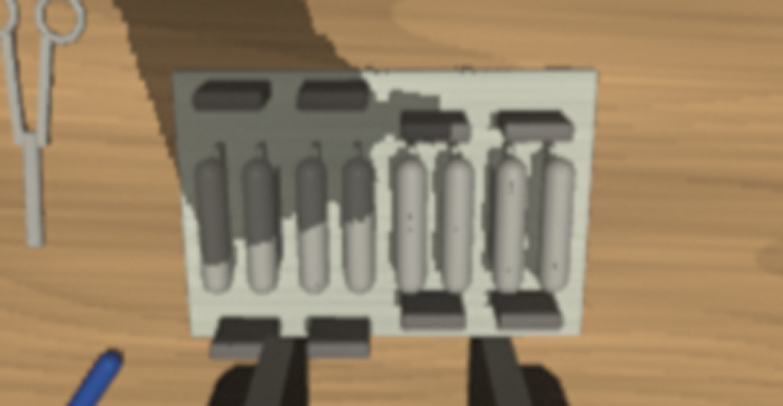

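Run:
```python
from h import *
w=cam("wrist")
f=lambda p:np.array(p)/2.9+120-.35
P=np.array([onz(w,f(p),.008) for p in[(173,71),(596,70),(581,335),(191,336)]]);print(P.round(4).tolist(),P.mean(0).round(4))
print([round(float(np.linalg.norm(P[i]-P[i-1])),4) for i in range(4)])
d=(P[1]-P[0])+(P[2]-P[3]); print("yaw",np.arctan2(-d[0],d[1])); d=(P[3]-P[0])+(P[2]-P[1]); print("yaw",np.arctan2(d[1],d[0]))
for p in[(238,225),(336,225),(434,225),(532,225)]: print(onz(w,f(p),.041).round(4))
# end block tops at z=.044 : near block top-face centre & far blocks top-face centre per slot
for a,b in[((230,95),(247,329)),((334,95),(339,329)),((433,124),(433,303)),((535,124),(527,303))]: print("blk",onz(w,f(a),.044).round(4),onz(w,f(b),.044).round(4))
z=cv2.resize(w["im"][135:250,170:330],None,fx=5,fy=5,interpolation=cv2.INTER_CUBIC); cv2.imwrite("pics/wzz8.png",z)
```

```text
[[0.493, 0.0782, 0.008], [0.4831, 0.2952, 0.008], [0.6318, 0.3034, 0.008], [0.6418, 0.0843, 0.008]] [0.5624 0.1903 0.008 ]
[0.149, 0.2172, 0.1489, 0.2193]
yaw 0.045578740285973314
yaw 0.04781105754722187
[0.5638 0.1163 0.041 ]
[0.5617 0.1655 0.041 ]
[0.5595 0.2147 0.041 ]
[0.5574 0.2639 0.041 ]
blk [0.4975 0.1134 0.044 ] [0.6193 0.1211 0.044 ]
blk [0.4954 0.163  0.044 ] [0.6172 0.1687 0.044 ]
blk [0.5074 0.211  0.044 ] [0.6006 0.2165 0.044 ]
blk [0.5053 0.2602 0.044 ] [0.5986 0.2646 0.044 ]
```

View pics/wzz8.png

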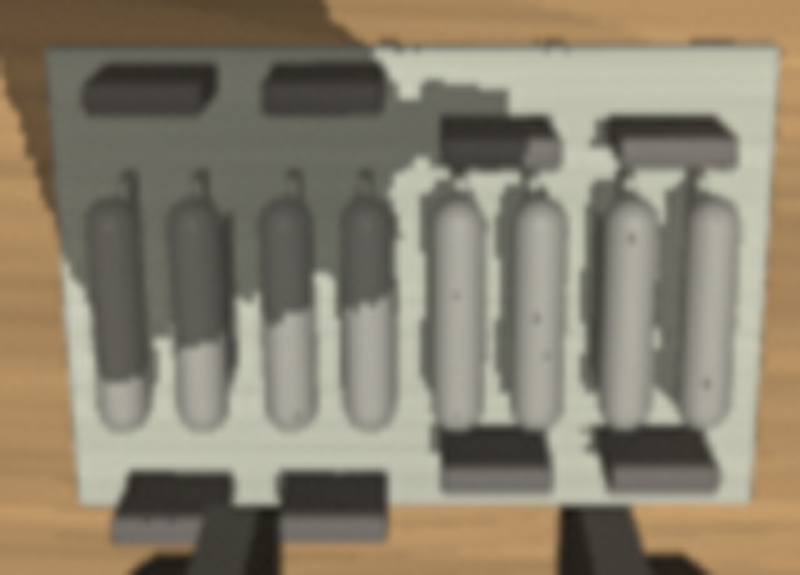

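Measured rack: centre (0.5624, 0.1903), yaw 0.046, and the lips agree. Slots 1 and 2 (long) are at about (0.566,0.116) and (0.5635,0.1655). Slots 3 and 4 are at (0.561,0.215) and (0.559,0.2645). Next I fetch the long board at case y=+75.

```bash
python3 -m handwheel '[[0.5,0.4,-2.3,0,0.1,0],[1,0.8,-4.6,0,0.1,0],[1.5,1.2,-6.9,0,0.15,0],[1.9,1.6,-9.2,0,0.15,0],[1.9,2,-11.2,0,0.17,0]]' -0.25;  python3 - <<'E'
from h import *
st(); goal([.55,-.113,.16],[-.014,1,0])
E
```

```text
clock: 12.5
eef_pos: [0.5539, -0.0904, 0.2799]
tool_rot: [0.707, 0.005, -0.004, -0.707]
ft_force: [1.2, 0.0, 0.1]
grip_width: 0.032
t 12.5 p [ 0.5539 -0.0904  0.2799] x [1.    0.013 0.   ] y [ 0. -0. -1.] z [-0.013  1.    -0.   ] q [-0.162  0.352  0.283  1.501 -0.    -0.175] F [1.2 0.  0.1] w 0.032
row [-0.171, 4.795, -0.902, 0.001, -0.005, 0.003]
```

```bash
python3 -m handwheel '[[-0.1,1.5,-0.5,0,0,0],[-0.17,3,-0.9,0,0,0],[-0.17,4.8,-0.9,0,0,0],[-0.17,4.8,-0.9,0,0,0],[-0.17,4.8,-0.9,0,0,0]]';  python3 - <<'E'
from h import *
st(); w=cam("wrist","w9.png"); goal([.55,-.113,.056],[-.014,1,0])
E
```

```text
clock: 13.12
eef_pos: [0.5507, -0.1104, 0.162]
tool_rot: [0.707, 0.006, -0.005, -0.707]
ft_force: [-0.4, -0.8, 0.1]
grip_width: 0.0323
t 13.12 p [ 0.5507 -0.1104  0.162 ] x [1.    0.015 0.002] y [ 0.002 -0.    -1.   ] z [-0.015  1.    -0.   ] q [-0.198  0.398  0.042  1.213 -0.    -0.213] F [-0.4 -0.8  0.1] w 0.0323
row [-0.071, 4.268, -0.102, 0.005, 0.007, 0.022]
```

View pics/w9.png

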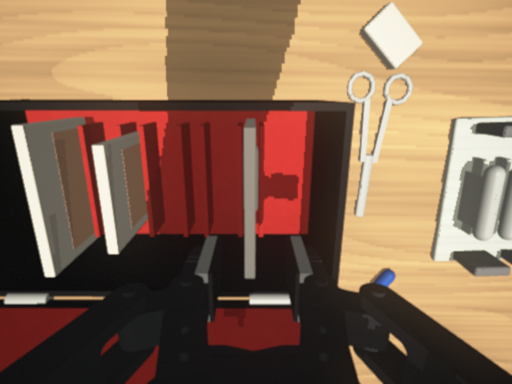

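```bash
python3 - <<'E'
from h import *
w=cam("wrist"); print(onz(w,(250,121),.1),onz(w,(250,277),.1)); st()
E
python3 -m handwheel '[[0,1,-0.1,0,0,0],[0,2,-0.1,0,0,0],[0,3,-0.1,0,0,0],[0,4,-0.1,0,0,0],[0,4.25,-0.1,0,0,0]]'; python3 -m handwheel '[[0,0,0,0,0,0],[0,0,0,0,0,0],[0,0,0,0,0,0],[0,0,0,0,0,0],[0,0,0,0,0,0]]' -1
python3 - <<'E'
from h import *
st(); cam("wrist","w10.png")
E
```

```text
[ 0.4918851  -0.11385916  0.1       ] [ 0.60692727 -0.11240776  0.1       ]
t 13.22 p [ 0.5515 -0.1103  0.1629] x [1.    0.015 0.005] y [ 0.005 -0.001 -1.   ] z [-0.015  1.    -0.001] q [-0.197  0.397  0.043  1.213 -0.    -0.213] F [0.1 0.4 0.7] w 0.0319
clock: 13.85
eef_pos: [0.5501, -0.1122, 0.0542]
tool_rot: [0.707, 0.006, -0.006, -0.707]
ft_force: [-0.9, 0.3, 0.3]
grip_width: 0.0316
clock: 14.48
eef_pos: [0.5512, -0.1126, 0.0556]
tool_rot: [0.707, 0.007, -0.004, -0.707]
ft_force: [0.0, 0.4, 7.3]
grip_width: 0.0071
t 14.47 p [ 0.5512 -0.1126  0.0556] x [1.    0.015 0.003] y [ 0.003 -0.001 -1.   ] z [-0.015  1.    -0.001] q [-0.202  0.494 -0.107  0.967  0.    -0.217] F [0.  0.4 7.3] w 0.0071
```

View pics/w10.png

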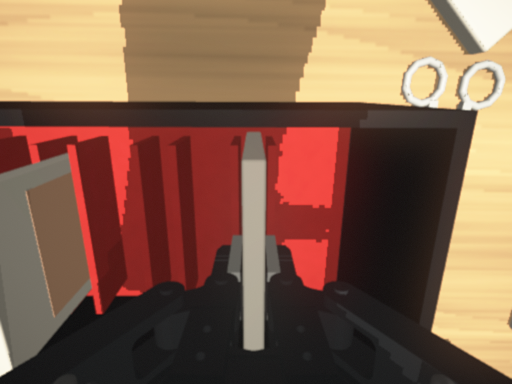

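The board is gripped (7 mm reading on an 8 mm board). I lift it straight up.

```bash
python3 -m handwheel '[[0,-1,0,0,0,0],[0,-2.2,0,0,0,0],[0,-3.6,0,0,0,0],[0,-5,0,0,0,0],[0,-5.8,0,0,0,0]]';python3 - <<'E'
from h import *
st(); cam("wrist","w11.png"); goal([.5665,.1155,.20],[-.046,1,0])
E
```

```text
clock: 15.15
eef_pos: [0.5502, -0.1125, 0.2009]
tool_rot: [0.707, 0.006, -0.005, -0.707]
ft_force: [0.8, 0.9, -1.9]
grip_width: 0.0074
t 15.15 p [ 0.5502 -0.1125  0.2009] x [1.    0.015 0.002] y [ 0.002 -0.    -1.   ] z [-0.015  1.    -0.   ] q [-0.202  0.375  0.113  1.306 -0.    -0.217] F [ 0.8  0.9 -1.9] w 0.0074
row [0.748, 0.121, 9.118, 0.007, -0.175, 0.031]
```

View pics/w11.png

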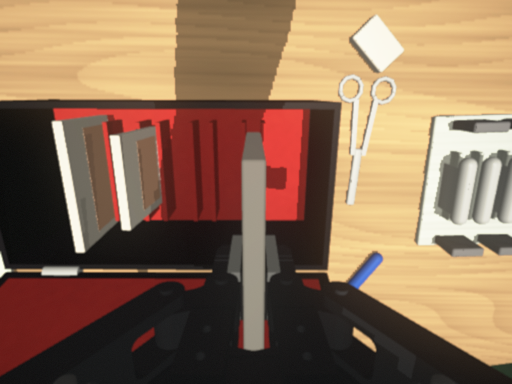

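```bash
cat >> h.py <<'E'
def held(w,p,h):
    o=bot.get_obs();R=Ro.from_quat(o["tool_rot"]).as_matrix()
    P=onz(w,p,o["eef_pos"][2]+h); return (R.T@(P-o["eef_pos"])).round(4)
E
python3 - <<'E'
from h import *
w=cam("wrist")
for h in(.044,.0445): print(held(w,(253.5,160),h),held(w,(254.5,348),h))
E
python3 -m handwheel '[[0.2,0,2,0,0,0],[0.4,0,4,0,0,0],[0.6,0,6,0,-0.1,0],[0.75,0,8,0,-0.17,0],[0.75,0,9.12,0,-0.17,0]]';python3 - <<'E'
from h import *
st(); cam("wrist","w12.png"); goal([.5665,.1155,.12],[-.046,1,0])
E
```

```text
[-0.0554 -0.0443 -0.0005] [ 0.0209 -0.0439 -0.    ]
[-0.0555 -0.0448 -0.0005] [ 0.0204 -0.0444 -0.    ]
clock: 15.88
eef_pos: [0.5641, 0.1182, 0.197]
tool_rot: [0.707, 0.016, -0.018, -0.707]
ft_force: [0.3, -1.2, -1.2]
grip_width: 0.0071
t 15.88 p [0.5641 0.1182 0.197 ] x [ 0.999  0.048 -0.003] y [-0.003 -0.    -1.   ] z [-0.048  0.999 -0.   ] q [0.206 0.41  0.155 1.318 0.    0.159] F [ 0.3 -1.2 -1.2] w 0.0071
row [0.103, 3.077, -0.237, -0.015, 0.024, -0.017]
```

View pics/w12.png

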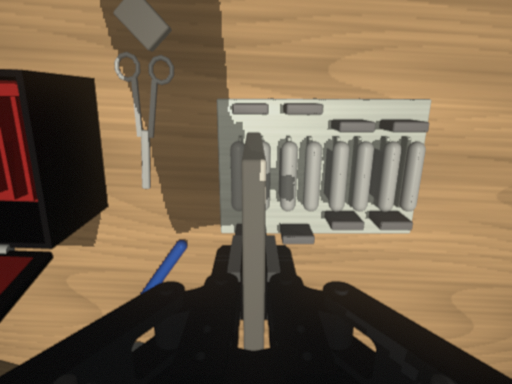

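```bash
python3 -m handwheel '[[0,0.5,0,0,0,0],[0,1,-0.1,0,0,0],[0,2,-0.1,0,0,0],[0,3,-0.1,0,0,0],[0,3.2,-0.1,0,0,0]]';python3 - <<'E'
from h import *
st(); cam("wrist","w13.png");cam("scene","s13.png"); goal([.5657,.1158,.10],[-.046,1,0])
E
```

```text
clock: 16.55
eef_pos: [0.563, 0.1114, 0.1159]
tool_rot: [0.707, 0.013, -0.017, -0.706]
ft_force: [-0.3, -0.4, -1.8]
grip_width: 0.007
t 16.55 p [0.563  0.1114 0.1159] x [ 0.999  0.043 -0.006] y [-0.006 -0.001 -1.   ] z [-0.043  0.999 -0.001] q [ 0.195  0.462  0.016  1.131 -0.     0.152] F [-0.3 -0.4 -1.8] w 0.007
row [0.058, 0.719, 0.145, 0.003, -0.014, -0.014]
```

View pics/w13.png

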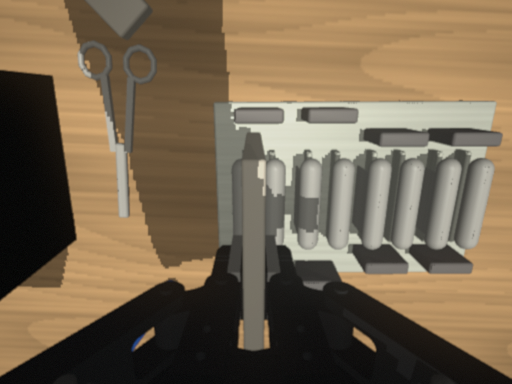

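View pics/s13.png

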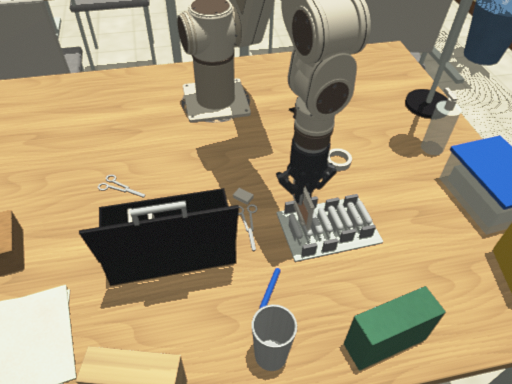

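```bash
python3 -m handwheel '[[0.06,0,0.1,0,0,0],[0.06,0.2,0.14,0,0,0],[0.06,0.5,0.14,0,0,0],[0.06,0.65,0.14,0,0,0],[0.06,0.65,0.14,0,0,0]]';python3 - <<'E'
from h import *
st(); w=cam("wrist","w14.png"); goal([.5657,.1158,.06],[-.046,1,0])
cv2.imwrite("pics/wz14.png",cv2.resize(w["im"][90:290,180:330],None,fx=3,fy=3,interpolation=cv2.INTER_CUBIC))
E
```

```text
clock: 17.27
eef_pos: [0.5661, 0.1169, 0.1022]
tool_rot: [0.707, 0.016, -0.016, -0.707]
ft_force: [-0.4, -0.6, -1.3]
grip_width: 0.0071
t 17.27 p [0.5661 0.1169 0.1022] x [ 0.999  0.045 -0.001] y [-0.001 -0.    -1.   ] z [-0.045  0.999 -0.   ] q [ 0.204  0.477  0.003  1.097 -0.     0.158] F [-0.4 -0.6 -1.3] w 0.0071
row [-0.026, 1.701, -0.043, 0.001, -0.004, -0.003]
```

View pics/wz14.png

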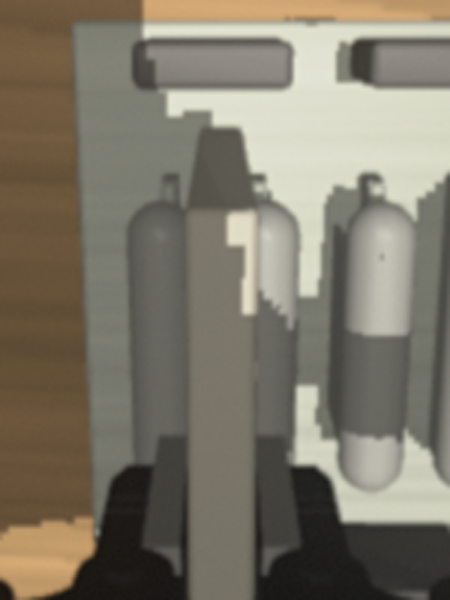

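Run:
```python
from h import *
w=cam("wrist");o=bot.get_obs(); st()
f=lambda p:np.array(p)/3+[180-.33,90-.33]
print("block edge",onz(w,f((212,88)),.044).round(4),"outer",onz(w,f((212,40)),.044).round(4))
print("board end bottom",onz(w,f((221,128)),o["eef_pos"][2]-.0505).round(4),"top",onz(w,f((221,208)),o["eef_pos"][2]+.0445).round(4))
print("lips near end mid",onz(w,f((213,203)),.038).round(4),"lip mid y", onz(w,f((213,300)),.042).round(4), "board at",held(w,f((221,208)),.0445))
```

```text
t 17.38 p [0.5665 0.1169 0.1028] x [ 0.999  0.045 -0.   ] y [-0. -0. -1.] z [-0.045  0.999 -0.   ] q [ 0.204  0.477  0.004  1.098 -0.     0.158] F [-0.6 -0.9 -1.7] w 0.007
block edge [0.5052 0.1118 0.044 ] outer [0.4955 0.1114 0.044 ]
board end bottom [0.5124 0.1141 0.0523] top [0.5101 0.1139 0.1473]
lips near end mid [0.5307 0.1131 0.038 ] lip mid y [0.5522 0.1141 0.042 ] board at [-0.0565 -0.0445 -0.0005]
```

```bash
python3 -m handwheel '[[-0.02,0,-0.07,0,0,0],[-0.02,0.2,-0.07,0,0,0],[-0.02,0.4,-0.07,0,0,0],[-0.02,0.5,-0.07,0,0,0],[-0.02,0.5,-0.07,0,0,0]]';python3 - <<'E'
from h import *
st(); goal([.5660,.1151,.0585],[-.046,1,0])
E
```

```text
clock: 18.0
eef_pos: [0.5658, 0.1151, 0.0898]
tool_rot: [0.707, 0.016, -0.016, -0.707]
ft_force: [0.3, -0.4, -2.1]
grip_width: 0.0073
t 18.0 p [0.5658 0.1151 0.0898] x [ 0.999  0.045 -0.001] y [-0.001 -0.    -1.   ] z [-0.045  0.999 -0.   ] q [ 0.201  0.487 -0.016  1.068 -0.     0.155] F [ 0.3 -0.4 -2.1] w 0.0073
row [0.008, 1.254, 0.001, 0.001, -0.004, -0.005]
```

```bash
python3 -m handwheel '[[0,0.2,0,0,0,0],[0,0.4,0,0,0,0],[0,0.6,0,0,0,0],[0,0.8,0,0,0,0],[0,0.9,0,0,0,0]]';python3 - <<'E'
from h import *
st(); goal([.5660,.1151,.0585],[-.046,1,0])
E
```

```text
clock: 18.62
eef_pos: [0.5676, 0.1153, 0.0692]
tool_rot: [-0.707, -0.017, 0.015, 0.707]
ft_force: [-0.1, -0.3, 6.1]
grip_width: 0.0069
t 18.62 p [0.5676 0.1153 0.0692] x [0.999 0.045 0.004] y [ 0.004  0.    -1.   ] z [-0.045  0.999  0.   ] q [ 0.201  0.508 -0.042  1.017 -0.     0.155] F [-0.1 -0.3  6.1] w 0.0069
row [-0.068, 0.427, -0.007, -0.002, -0.005, 0.022]
```

```bash
python3 -m handwheel '[[0,0.15,0,0,0,0],[0,0.3,0,0,0,0],[0,0.4,0,0,0,0],[0,0.5,0,0,0,0],[0,0.5,0,0,0,0]]';python3 - <<'E'
from h import *
st(); cam("scene","s15.png"); w=cam("wrist","w15.png")
E
```

```text
clock: 19.25
eef_pos: [0.566, 0.1152, 0.0586]
tool_rot: [-0.707, -0.016, 0.015, 0.707]
ft_force: [-7.2, -0.9, 21.6]
grip_width: 0.0071
t 19.25 p [0.566  0.1152 0.0586] x [0.999 0.045 0.001] y [ 0.001  0.    -1.   ] z [-0.045  0.999  0.   ] q [ 0.201  0.518 -0.057  0.995  0.     0.156] F [-7.2 -0.9 21.6] w 0.0071
```

View pics/w15.png

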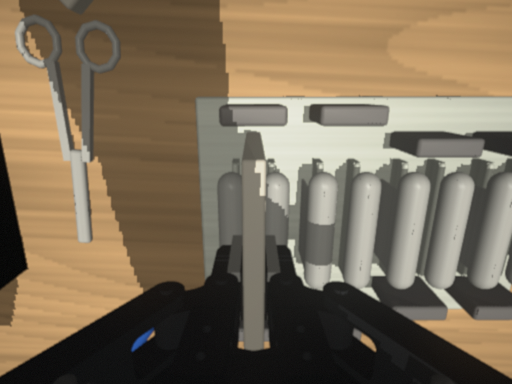

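Run:
```python
from h import *
s=cam("scene"); cv2.imwrite("pics/sz15.png",cv2.resize(s["im"][130:270,240:400],None,fx=4,fy=4,interpolation=cv2.INTER_CUBIC))
```

```text
(no output)
```

View pics/sz15.png

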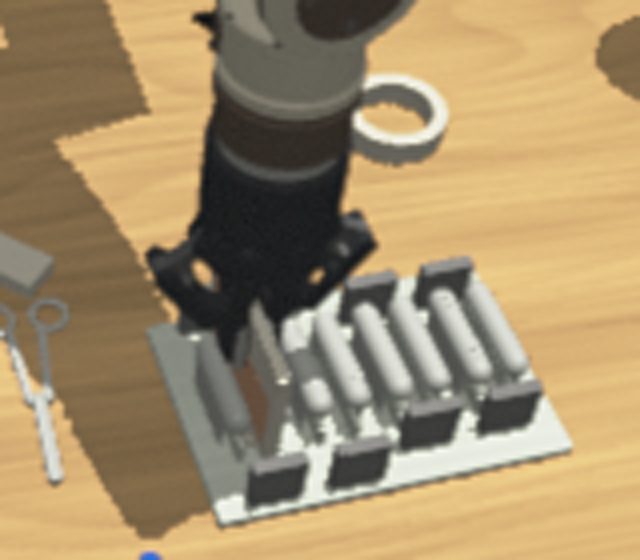

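```bash
python3 -m handwheel '[[0,0.08,0,0,0,0],[0,0.15,0,0,0,0],[0,0.15,0,0,0,0],[0,0.15,0,0,0,0],[0,0.15,0,0,0,0]]'; python3 -c "
from h import *
st()"; python3 -m handwheel '[[0,-0.1,0,0,0,0],[0,-0.1,0,0,0,0],[0,-0.1,0,0,0,0],[0,-0.1,0,0,0,0],[0,-0.1,0,0,0,0]]' -0.25; python3 -m handwheel '[[0,-0.5,0,0,0,0],[0,-1.5,0,0,0,0],[0,-2.8,0,0,0,0],[0,-4.2,0,0,0,0],[0,-5.8,0,0,0,0]]'
python3 - <<'E'
from h import *
st(); w=cam("wrist","w16.png"); s=cam("scene"); cv2.imwrite("pics/sz16.png",cv2.resize(s["im"][160:270,250:400],None,fx=5,fy=5,interpolation=cv2.INTER_CUBIC))
E
```

```text
clock: 20.02
eef_pos: [0.5662, 0.1152, 0.0585]
tool_rot: [-0.707, -0.017, 0.015, 0.707]
ft_force: [-13.1, -2.3, 42.0]
grip_width: 0.0073
t 20.02 p [0.5662 0.1152 0.0585] x [0.999 0.045 0.004] y [ 0.004  0.001 -1.   ] z [-0.045  0.999  0.001] q [ 0.201  0.516 -0.059  0.992 -0.     0.156] F [-13.1  -2.3  42. ] w 0.0073
clock: 20.65
eef_pos: [0.5659, 0.1151, 0.0534]
tool_rot: [0.707, 0.016, -0.016, -0.707]
ft_force: [-0.0, -0.2, 0.6]
grip_width: 0.0317
clock: 21.28
eef_pos: [0.5659, 0.1151, 0.2008]
tool_rot: [-0.707, -0.016, 0.016, 0.707]
ft_force: [2.2, 0.7, 0.1]
grip_width: 0.0316
t 21.27 p [0.5659 0.1151 0.2008] x [0.999 0.045 0.   ] y [ 0.  0. -1.] z [-0.045  0.999  0.   ] q [0.201 0.408 0.162 1.324 0.    0.156] F [2.2 0.7 0.1] w 0.0316
```

View pics/sz16.png

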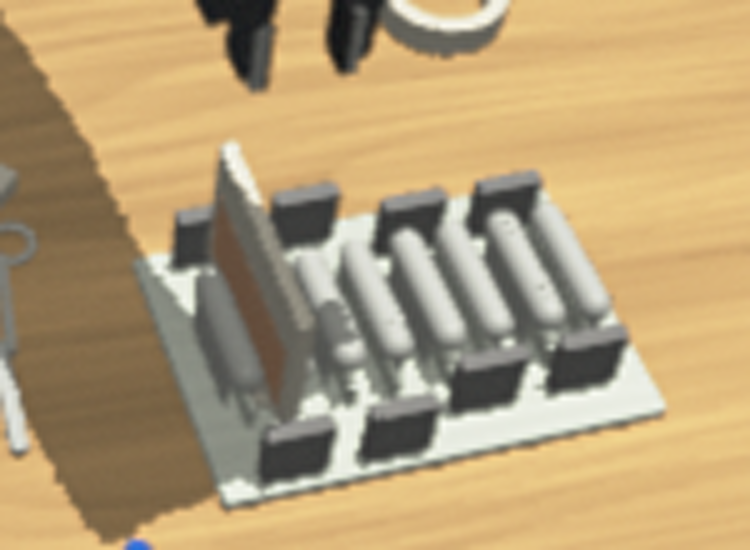

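View pics/w16.png

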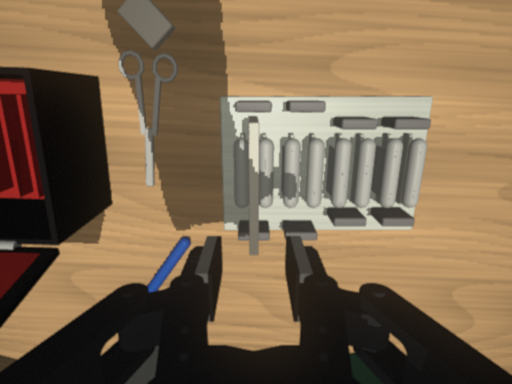

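Run:
```python
from h import *
w=cam("wrist"); s=cam("scene"); f=lambda p:np.array(p)/5+[249.6,159.6]
print(tri(w,(252.5,118),s,f((231,143))),tri(w,(254,254),s,f((303,328))))
print(onz(w,(252.5,118),.103),onz(w,(254,254),.103))
print(onz(s,f((231,143)),.103),onz(s,f((303,328)),.103))
goal([.5484,-.213,.2],[-.014,1,0])
```

```text
[0.51170446 0.11302923 0.10370108] [0.62493613 0.11525247 0.10667753]
[0.51153047 0.11233482 0.103     ] [0.62808798 0.11889374 0.103     ]
[0.51119932 0.11361608 0.103     ] [0.62205282 0.11466547 0.103     ]
row [-1.331, 0.024, -13.085, -0.003, 0.178, 0.02]
```

Board 1 is home: its near top corner triangulates to z=0.104 (0.103 expected, about 0.133 if it were still on the clips). Next is the short board at case y=-25.

```bash
python3 -m handwheel '[[-0.3,0,-2.4,0,0.1,0],[-0.6,0,-4.8,0,0.18,0],[-0.9,0,-7.2,0,0.18,0],[-1.2,0,-9.6,0,0.18,0],[-1.33,0,-11.8,0,0.18,0]]';python3 -m handwheel '[[0,0,-1,0,0,0],[0,0.4,-1.3,0,0,0],[0,1,-1.3,0,0,0],[0,1.2,-1.3,0,0,0],[0,1.2,-1.3,0,0,0]]'
python3 - <<'E'
from h import *
st(); w=cam("wrist","w17.png"); goal([.5484,-.213,.056],[-.014,1,0])
E
```

```text
clock: 22.1
eef_pos: [0.5448, -0.1828, 0.1978]
tool_rot: [-0.707, -0.004, 0.006, 0.707]
ft_force: [0.5, 0.6, 0.3]
grip_width: 0.0323
clock: 22.72
eef_pos: [0.5463, -0.212, 0.1681]
tool_rot: [-0.707, -0.005, 0.006, 0.707]
ft_force: [0.4, -0.1, 0.0]
grip_width: 0.0321
t 22.73 p [ 0.5463 -0.212   0.1681] x [ 1.     0.016 -0.002] y [-0.002  0.001 -1.   ] z [-0.016  1.     0.001] q [-0.37   0.444  0.131  1.259  0.    -0.386] F [ 0.4 -0.1  0. ] w 0.0321
row [0.072, 4.512, -0.029, -0.002, 0.008, -0.004]
```

View pics/w17.png

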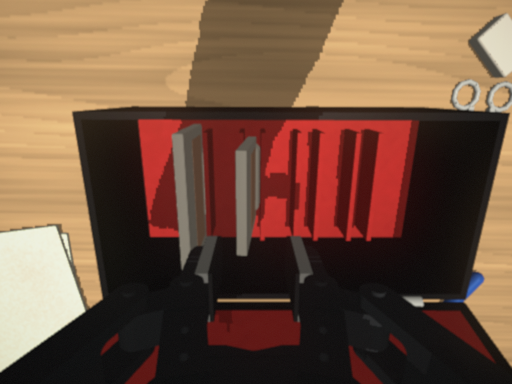

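Run:
```python
from h import *
w=cam("wrist"); st()
for p in[(236,151),(248,151),(237,255),(248.5,255),(173.5,136),(186,136)]: print(onz(w,p,.1).round(4))
cv2.imwrite("pics/wz17.png",cv2.resize(w["im"][110:280,160:320],None,fx=3.5,fy=3.5,interpolation=cv2.INTER_CUBIC))
```

```text
t 22.82 p [ 0.547  -0.2127  0.1693] x [1.    0.015 0.   ] y [ 0. -0. -1.] z [-0.015  1.    -0.   ] q [-0.371  0.443  0.133  1.26   0.    -0.386] F [-0.1 -0.7 -0.3] w 0.0319
[ 0.5076 -0.2251  0.1   ]
[ 0.5075 -0.217   0.1   ]
[ 0.5868 -0.2244  0.1   ]
[ 0.5867 -0.2157  0.1   ]
[ 0.4981 -0.2671  0.1   ]
[ 0.498  -0.2587  0.1   ]
```

View pics/wz17.png

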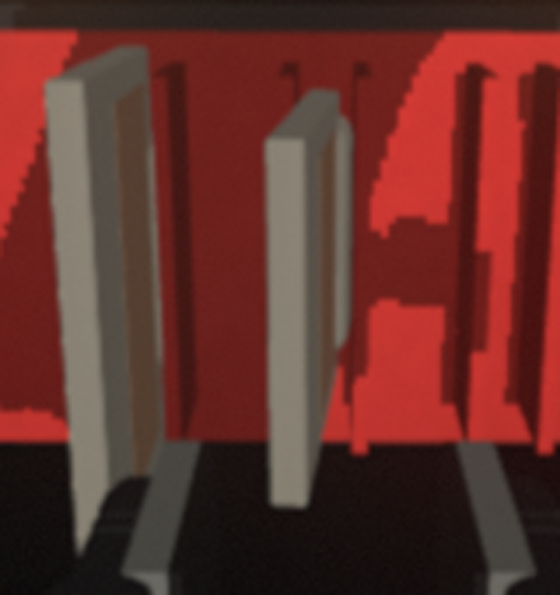

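The short board now leans: its top sits at y=-0.2207, while its pocket is at -0.213. I open the jaws a little more and centre them on the pocket so that closing stands it up.

```bash
python3 -m handwheel '[[0,0,0,0,0,0],[0,1,0,0,0,0],[0,2.2,0,0,0,0],[0,3.4,0,0,0,0],[0,4.53,0,0,0,0]]' -0.1; python3 -m handwheel '[[0,0,0,0,0,0],[0,0,0,0,0,0],[0,0,0,0,0,0],[0,0,0,0,0,0],[0,0,0,0,0,0]]' -1
python3 - <<'E'
from h import *
st(); cam("wrist","w18.png")
E
```

```text
clock: 23.45
eef_pos: [0.547, -0.2136, 0.0555]
tool_rot: [0.707, 0.005, -0.005, -0.707]
ft_force: [-0.5, -1.4, -0.2]
grip_width: 0.0382
clock: 24.08
eef_pos: [0.5468, -0.2136, 0.0562]
tool_rot: [0.707, 0.005, -0.005, -0.707]
ft_force: [-0.2, -0.3, 1.6]
grip_width: 0.0073
t 24.07 p [ 0.5468 -0.2136  0.0562] x [1.    0.014 0.001] y [ 0.001 -0.    -1.   ] z [-0.014  1.    -0.   ] q [-0.372  0.537 -0.03   1.003  0.    -0.386] F [-0.2 -0.3  1.6] w 0.0073
```

View pics/w18.png

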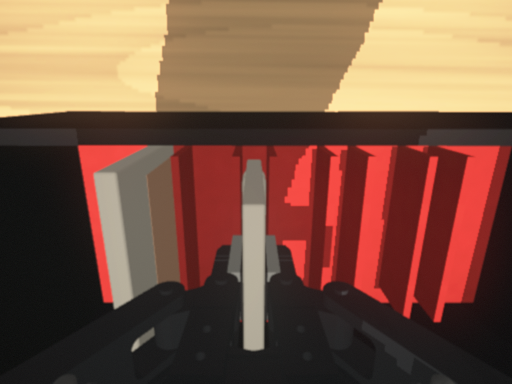

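```bash
python3 -m handwheel '[[0,-1,0,0,0,0],[0,-2.2,0,0,0,0],[0,-3.6,0,0,0,0],[0,-5,0,0,0,0],[0,-5.8,0,0,0,0]]';python3 - <<'E'
from h import *
st(); w=cam("wrist","w19.png"); print(held(w,(253.5,205),.0445)); goal([.5593,.2642,.20],[-.046,1,0])
E
```

```text
clock: 24.75
eef_pos: [0.5473, -0.2138, 0.2029]
tool_rot: [0.707, 0.006, -0.004, -0.707]
ft_force: [0.4, -0.6, -1.6]
grip_width: 0.007
t 24.75 p [ 0.5473 -0.2138  0.2029] x [1.    0.014 0.002] y [ 0.002 -0.001 -1.   ] z [-0.014  1.    -0.001] q [-0.372  0.426  0.194  1.336 -0.    -0.386] F [ 0.4 -0.6 -1.6] w 0.007
[-0.0424 -0.0448 -0.0001]
row [0.702, 0.17, 19.128, 0.014, -0.185, 0.034]
```

View pics/w19.png

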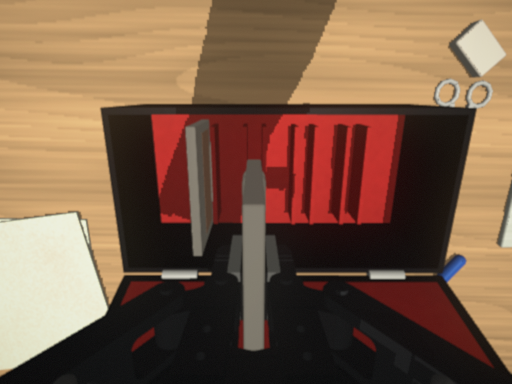

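```bash
python3 - <<'E'
from h import *
w=cam("wrist")
cv2.imwrite("pics/wz19.png",cv2.resize(w["im"][140:250,210:300],None,fx=5,fy=5,interpolation=cv2.INTER_CUBIC))
for r in(158,160,162): print(held(w,(254,r),-.0505))
for r in(203,205,207): print(held(w,(254,r),.0445))
E
python3 -m handwheel '[[0.1,0,2.4,0,0,0],[0.2,0,4.8,0,0,0],[0.4,0,7.2,0,0,0],[0.6,0,9.6,0,-0.1,0],[0.78,0,12,0,-0.18,0]]'
```

```text
[-0.0375  0.0503 -0.    ]
[-0.0362  0.0503 -0.    ]
[-0.0349  0.0503 -0.    ]
[-0.0407 -0.0447 -0.0003]
[-0.04   -0.0447 -0.0003]
[-0.0393 -0.0447 -0.0003]
clock: 25.48
eef_pos: [0.5613, 0.0884, 0.1993]
tool_rot: [0.707, 0.015, -0.017, -0.707]
ft_force: [1.1, 0.7, -0.8]
grip_width: 0.0072
```

View pics/wz19.png

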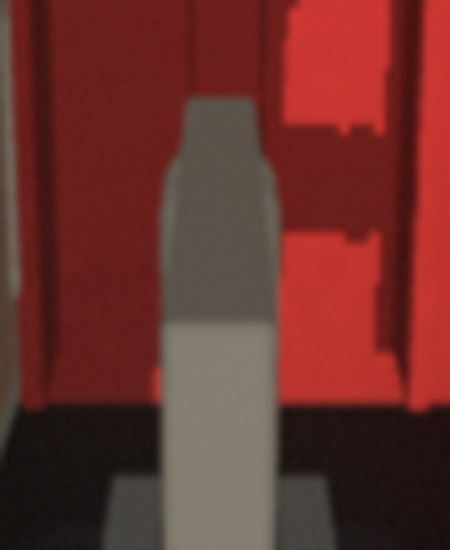

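```bash
python3 -m handwheel '[[0,0,2.4,0,0,0],[0,0,4.8,0,0,0],[0,0.8,6.6,0,0,0],[0.1,1.8,7.05,0,0,0],[0.1,2.8,7.05,0,0,0]]';python3 -m handwheel '[[0,0.4,0,0,0,0],[0,0.8,0,0,0,0],[0,0.8,0,0,0,0],[0,0.8,0,0,0,0],[0,0.8,0,0,0,0]]'
python3 - <<'E'
from h import *
st(); w=cam("wrist","w20.png"); goal([.5593,.2642,.1],[-.046,1,0])
cv2.imwrite("pics/wz20.png",cv2.resize(w["im"][90:290,160:330],None,fx=3,fy=3,interpolation=cv2.INTER_CUBIC))
E
```

```text
clock: 26.1
eef_pos: [0.5555, 0.2643, 0.1281]
tool_rot: [0.707, 0.016, -0.018, -0.707]
ft_force: [-0.4, 0.0, -1.3]
grip_width: 0.0073
clock: 26.72
eef_pos: [0.5572, 0.263, 0.1119]
tool_rot: [-0.707, -0.016, 0.015, 0.707]
ft_force: [-0.0, 0.8, -0.9]
grip_width: 0.0077
t 26.73 p [0.5572 0.263  0.1119] x [0.999 0.045 0.002] y [ 0.002  0.001 -1.   ] z [-0.045  0.999  0.001] q [0.441 0.538 0.131 1.162 0.    0.396] F [-0.   0.8 -0.9] w 0.0077
row [0.087, 0.47, 0.044, -0.004, -0.006, 0.009]
```

View pics/wz20.png

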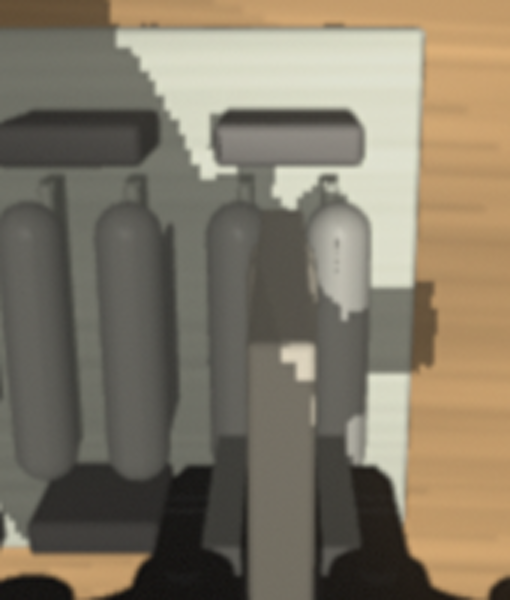

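```bash
cat >> h.py <<'E'
def chk(w,off,s,blk,lip,bot_,top,L,half,yaw=.046):
    o=bot.get_obs(); zt=o["eef_pos"][2]; f=lambda p:np.array(p)/s+np.array(off)-.33
    b=onz(w,f(blk),.044); l=onz(w,f(lip),.043); e=onz(w,f(bot_),zt-.0505); t=onz(w,f(top),zt+.0445)
    u=np.array([np.cos(yaw),np.sin(yaw),0]); 
    print("slot from block",(b+u*half).round(4),"lip",l.round(4),"-> at slot x",(l+u*(b[0]+half-l[0])).round(4))
    print("board c from bottom",(e+u*L/2).round(4),"top",(t+u*L/2).round(4)); st()
E
python3 - <<'E'
from h import *
w=cam("wrist"); chk(w,(160,90),3,(290,164),(288.5,300),(282,210),(281.5,343),.08,.045)
E
```

```text
slot from block [0.5582 0.2647 0.044 ] lip [0.5454 0.2639 0.043 ] -> at slot x [0.5582 0.2645 0.043 ]
board c from bottom [0.5603 0.263  0.0611] top [0.5561 0.2625 0.1561]
t 26.82 p [0.557  0.263  0.1116] x [0.999 0.045 0.001] y [ 0.001  0.001 -1.   ] z [-0.045  0.999  0.001] q [0.441 0.538 0.131 1.162 0.    0.396] F [ 0.1 -0.1  0.2] w 0.007
```

```bash
python3 -m handwheel '[[0.05,0.1,0.07,0,0,0],[0.05,0.3,0.07,0,0,0],[0.05,0.5,0.07,0,0,0],[0.05,0.7,0.07,0,0,0],[0.05,0.8,0.07,0,0,0]]'; python3 -c "
from h import *
st()
w=cam('wrist','w21.png');cv2.imwrite('pics/wz21.png',cv2.resize(w['im'][90:290,160:330],None,fx=3,fy=3,interpolation=cv2.INTER_CUBIC))"
```

```text
clock: 27.45
eef_pos: [0.5574, 0.2645, 0.0901]
tool_rot: [0.707, 0.016, -0.016, -0.707]
ft_force: [0.8, -0.2, -0.7]
grip_width: 0.0075
t 27.45 p [0.5574 0.2645 0.0901] x [ 0.999  0.045 -0.001] y [-0.001 -0.    -1.   ] z [-0.045  0.999 -0.   ] q [ 0.443  0.559  0.107  1.12  -0.     0.398] F [ 0.8 -0.2 -0.7] w 0.0075
```

View pics/wz21.png

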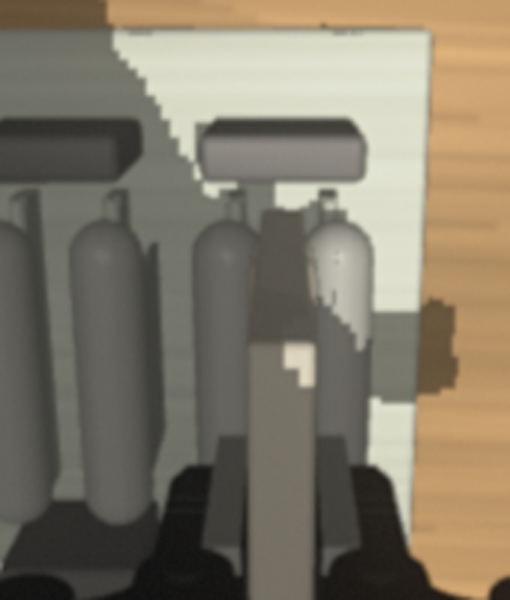

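The board is centred: board col 282, lips' middle 282, block edge to board about 5 mm. I push it down.

```bash
python3 -m handwheel '[[0,0.2,0,0,0,0],[0,0.4,0,0,0,0],[0,0.6,0,0,0,0],[0,0.8,0,0,0,0],[0,1,0,0,0,0]]'; python3 -m handwheel '[[0,0.1,0,0,0,0],[0,0.2,0,0,0,0],[0,0.3,0,0,0,0],[0,0.4,0,0,0,0],[0,0.45,0,0,0,0]]'; python3 -c "
from h import *
st()
w=cam('wrist','w22.png')"
```

```text
clock: 28.12
eef_pos: [0.5593, 0.2651, 0.0676]
tool_rot: [-0.707, -0.017, 0.014, 0.707]
ft_force: [-1.0, -0.2, 4.8]
grip_width: 0.0072
clock: 28.75
eef_pos: [0.5577, 0.2648, 0.0591]
tool_rot: [-0.707, -0.017, 0.015, 0.707]
ft_force: [-8.8, -5.8, 29.5]
grip_width: 0.0069
t 28.75 p [0.5577 0.2648 0.0591] x [0.999 0.045 0.002] y [ 0.002  0.001 -1.   ] z [-0.045  0.999  0.001] q [0.443 0.586 0.066 1.049 0.    0.398] F [-8.8 -5.8 29.5] w 0.0069
```

View pics/w22.png

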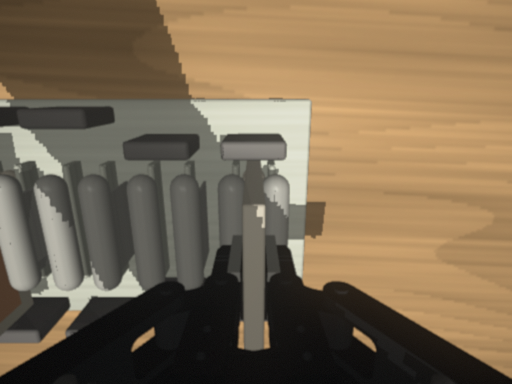

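```bash
python3 -m handwheel '[[0,0.05,0,0,0,0],[0,0.1,0,0,0,0],[0,0.1,0,0,0,0],[0,0.1,0,0,0,0],[0,0.1,0,0,0,0]]';python3 -m handwheel '[[0,-0.1,0,0,0,0],[0,-0.1,0,0,0,0],[0,-0.1,0,0,0,0],[0,-0.1,0,0,0,0],[0,-0.1,0,0,0,0]]' -0.25; python3 -m handwheel '[[0,-0.5,0,0,0,0],[0,-1.5,0,0,0,0],[0,-2.8,0,0,0,0],[0,-4.2,0,0,0,0],[0,-5.8,0,0,0,0]]'
python3 - <<'E'
from h import *
st(); w=cam("wrist","w23.png"); s=cam("scene"); cv2.imwrite("pics/sz23.png",cv2.resize(s["im"][160:270,250:400],None,fx=5,fy=5,interpolation=cv2.INTER_CUBIC))
E
```

```text
clock: 29.42
eef_pos: [0.5579, 0.2651, 0.059]
tool_rot: [-0.706, -0.017, 0.015, 0.708]
ft_force: [-10.3, -5.3, 33.7]
grip_width: 0.007
clock: 30.05
eef_pos: [0.5575, 0.2646, 0.0539]
tool_rot: [0.707, 0.016, -0.016, -0.707]
ft_force: [-0.5, -1.0, -0.6]
grip_width: 0.0318
clock: 30.68
eef_pos: [0.5575, 0.2646, 0.2013]
tool_rot: [-0.707, -0.016, 0.016, 0.707]
ft_force: [0.1, 1.3, -0.3]
grip_width: 0.0321
t 30.68 p [0.5575 0.2646 0.2013] x [0.999 0.045 0.   ] y [ 0.  0. -1.] z [-0.045  0.999  0.   ] q [0.443 0.489 0.289 1.371 0.    0.398] F [ 0.1  1.3 -0.3] w 0.0321
```

View pics/sz23.png

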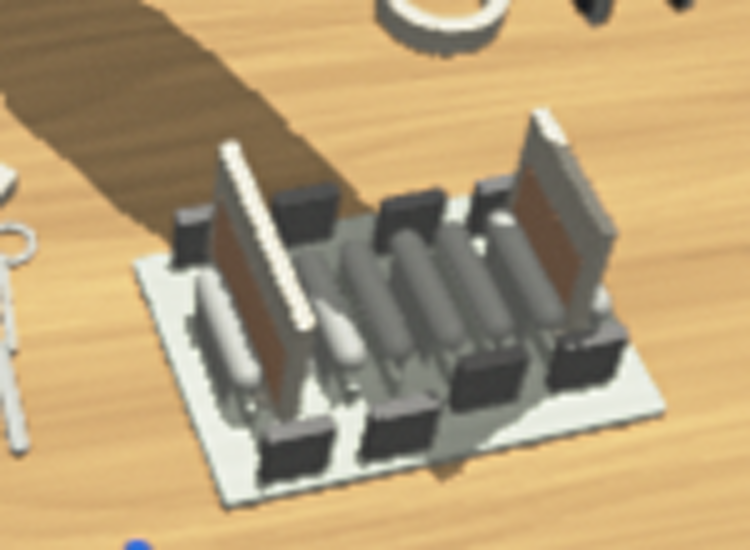

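View pics/w23.png

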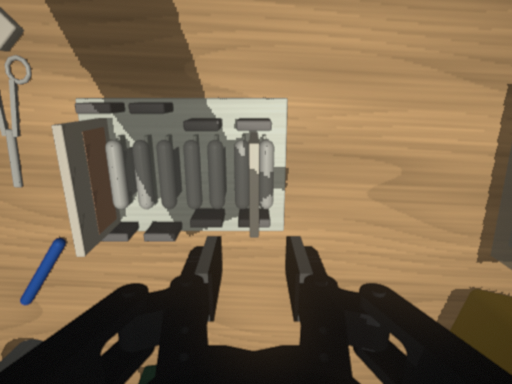

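Run:
```python
from h import *
w=cam("wrist"); s=cam("scene"); f=lambda p:np.array(p)/5+[249.6,159.6]
print(tri(w,(253,144),s,f((543,110))),tri(w,(254,237),s,f((603,237))))
goal([.552,-.263,.2],[-.014,1,0])
```

```text
[0.52174501 0.26283713 0.105712  ] [0.60020386 0.26354321 0.10426314]
row [-1.212, 0.026, -21.088, -0.008, 0.179, 0.019]
```

The short board is home in slot 4 (top at z≈0.105, centre ≈ (0.560,0.263)). Next is the long board at case y=-75.

```bash
python3 -m handwheel '[[-0.2,0,-2.4,0,0.1,0],[-0.4,0,-4.8,0,0.18,0],[-0.6,0,-7.2,0,0.18,0],[-0.7,0,-9.6,0,0.18,0],[-0.8,0,-12,0,0.18,0]]';python3 -m handwheel '[[-0.1,0,-2.4,0,0,0],[-0.2,0,-4.8,0,0,0],[-0.3,0,-7.2,0,0,0],[-0.2,0.4,-9,0,0,0],[-0.1,1.2,-9.1,0,0,0]]'; python3 -m handwheel '[[0,0,0,0,0,0],[0,0,0,0,0,0],[0,0,0,0,0,0],[0,0,0,0,0,0],[0,0,0,0,0,0]]'
python3 - <<'E'
from h import *
st(); w=cam("wrist","w24.png"); goal([.552,-.263,.056],[-.014,1,0])
E
```

```text
clock: 31.5
eef_pos: [0.5501, -0.0377, 0.1983]
tool_rot: [-0.707, -0.004, 0.006, 0.707]
ft_force: [0.9, 0.2, -0.6]
grip_width: 0.0318
clock: 32.12
eef_pos: [0.5512, -0.2671, 0.1684]
tool_rot: [0.707, 0.003, -0.003, -0.707]
ft_force: [-0.6, 0.8, 0.8]
grip_width: 0.0319
clock: 32.75
eef_pos: [0.5522, -0.2631, 0.1701]
tool_rot: [0.707, 0.005, -0.005, -0.707]
ft_force: [-0.1, -0.4, -0.5]
grip_width: 0.0318
t 32.75 p [ 0.5522 -0.2631  0.1701] x [1.    0.014 0.001] y [ 0.001 -0.    -1.   ] z [-0.014  1.    -0.   ] q [-0.445  0.492  0.212  1.29  -0.    -0.459] F [-0.1 -0.4 -0.5] w 0.0318
row [-0.009, 4.56, 0.009, 0.002, 0.001, 0.004]
```

View pics/w24.png

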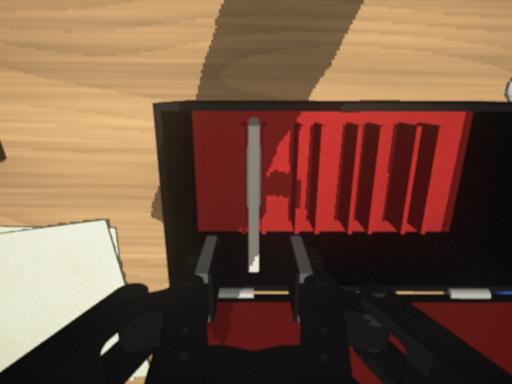

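The board (cols 248–260, rows 120–272) is centred between the pads. I go down and grip.

```bash
python3 -c "
from h import *
w=cam('wrist');print(onz(w,(253.5,120),.1),onz(w,(254,272),.1))"; python3 -m handwheel '[[0,1,0,0,0,0],[0,2.2,0,0,0,0],[0,3.4,0,0,0,0],[0,4.3,0,0,0,0],[0,4.56,0,0,0,0]]'; python3 -m handwheel '[[0,0,0,0,0,0],[0,0,0,0,0,0],[0,0,0,0,0,0],[0,0,0,0,0,0],[0,0,0,0,0,0]]' -1; python3 -c "
from h import *
st()"; python3 -m handwheel '[[0,-1,0,0,0,0],[0,-2.2,0,0,0,0],[0,-3.6,0,0,0,0],[0,-5,0,0,0,0],[0,-5.8,0,0,0,0]]'
python3 - <<'E'
from h import *
st(); w=cam("wrist","w25.png"); goal([.5635,.1646,.20],[-.046,1,0])
E
```

```text
[ 0.49237609 -0.26435942  0.1       ] [ 0.60755357 -0.26224715  0.1       ]
clock: 33.48
eef_pos: [0.5507, -0.2628, 0.0538]
tool_rot: [-0.707, -0.004, 0.006, 0.708]
ft_force: [-0.3, -0.0, 0.6]
grip_width: 0.0322
clock: 34.1
eef_pos: [0.5524, -0.2637, 0.0564]
tool_rot: [0.707, 0.005, -0.004, -0.707]
ft_force: [-0.3, 0.2, 2.2]
grip_width: 0.0071
t 34.1 p [ 0.5524 -0.2637  0.0564] x [1.    0.014 0.001] y [ 0.001 -0.001 -1.   ] z [-0.014  1.    -0.001] q [-0.445  0.58   0.047  1.036 -0.    -0.459] F [-0.3  0.2  2.2] w 0.0071
clock: 34.72
eef_pos: [0.5525, -0.2637, 0.2026]
tool_rot: [0.707, 0.006, -0.004, -0.707]
ft_force: [1.0, -0.9, -2.1]
grip_width: 0.0073
t 34.73 p [ 0.5525 -0.2637  0.2026] x [1.    0.014 0.002] y [ 0.002 -0.001 -1.   ] z [-0.014  1.    -0.001] q [-0.445  0.477  0.272  1.364 -0.    -0.459] F [ 1.  -0.9 -2.1] w 0.0073
row [0.637, 0.161, 17.143, 0.017, -0.184, 0.032]
```

View pics/w25.png

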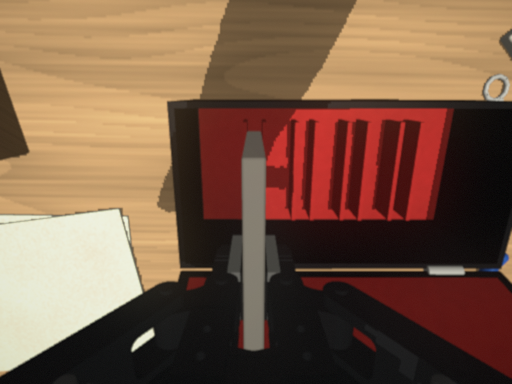

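The case looks empty now. I carry the board to slot 2.

```bash
python3 -m handwheel '[[0.1,0,2.4,0,0,0],[0.2,0,4.8,0,0,0],[0.4,0,7.2,0,0,0],[0.6,0,9.6,0,-0.1,0],[0.72,0,12,0,-0.18,0]]';python3 -m handwheel '[[0,0,2.4,0,0,0],[0,0,4.8,0,0,0],[0,0,5.1,0,0,0],[0,0,5.1,0,0,0],[0,0,5.1,0,0,0]]'
python3 - <<'E'
from h import *
st(); goal([.5655,.1646,.11],[-.046,1,0])
E
```

```text
clock: 35.4
eef_pos: [0.5654, 0.0386, 0.1997]
tool_rot: [0.707, 0.016, -0.016, -0.707]
ft_force: [0.7, -1.2, -2.0]
grip_width: 0.0072
clock: 36.02
eef_pos: [0.56, 0.1627, 0.2002]
tool_rot: [0.707, 0.015, -0.016, -0.707]
ft_force: [-0.0, 0.8, -1.2]
grip_width: 0.0076
t 36.02 p [0.56   0.1627 0.2002] x [ 0.999  0.043 -0.001] y [-0.001 -0.001 -1.   ] z [-0.043  0.999 -0.001] q [ 0.283  0.421  0.179  1.33  -0.     0.24 ] F [-0.   0.8 -1.2] w 0.0076
row [0.225, 3.606, 0.069, 0.004, -0.015, -0.004]
```

```bash
python3 -m handwheel '[[0.1,0.5,0.05,0,0,0],[0.22,1.5,0.05,0,0,0],[0.22,2.7,0.05,0,0,0],[0.22,3.5,0.05,0,0,0],[0.22,3.6,0.05,0,0,0]]'; python3 -m handwheel '[[0,0,0,0,0,0],[0,0,0,0,0,0],[0,0,0,0,0,0],[0,0,0,0,0,0],[0,0,0,0,0,0]]'
python3 - <<'E'
from h import *
st(); w=cam("wrist","w26.png")
cv2.imwrite("pics/wz26.png",cv2.resize(w["im"][90:290,160:330],None,fx=3,fy=3,interpolation=cv2.INTER_CUBIC))
E
```

```text
clock: 36.65
eef_pos: [0.564, 0.1641, 0.108]
tool_rot: [0.707, 0.014, -0.017, -0.706]
ft_force: [0.4, -0.5, -2.1]
grip_width: 0.0074
clock: 37.28
eef_pos: [0.5656, 0.1658, 0.1108]
tool_rot: [-0.707, -0.016, 0.016, 0.707]
ft_force: [0.3, 0.2, -1.4]
grip_width: 0.0073
t 37.27 p [0.5656 0.1658 0.1108] x [0.999 0.045 0.   ] y [ 0.  0. -1.] z [-0.045  0.999  0.   ] q [ 0.285  0.49   0.047  1.128 -0.     0.24 ] F [ 0.3  0.2 -1.4] w 0.0073
```

View pics/wz26.png

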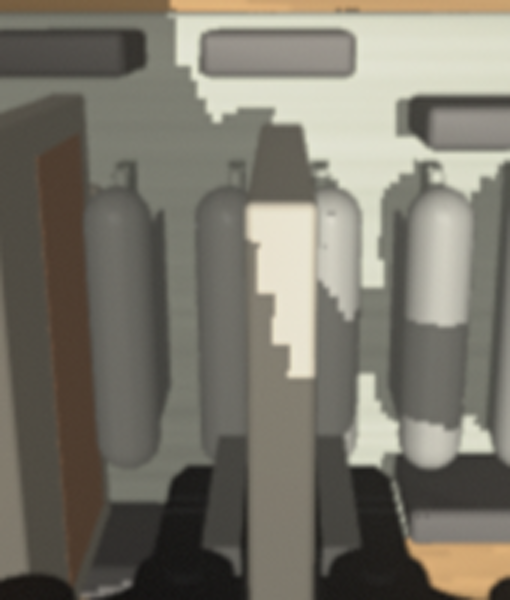

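Run:
```python
from h import *
w=cam("wrist"); chk(w,(160,90),3,(278,75),(278.5,300),(283,125),(281.5,201),.112,.061)
```

```text
slot from block [0.5631 0.1646 0.044 ] lip [0.5535 0.1642 0.043 ] -> at slot x [0.5632 0.1647 0.043 ]
board c from bottom [0.567  0.1658 0.0601] top [0.5645 0.1653 0.1551]
t 37.38 p [0.5655 0.1657 0.1106] x [0.999 0.045 0.   ] y [ 0.  0. -1.] z [-0.045  0.999  0.   ] q [ 0.285  0.49   0.047  1.128 -0.     0.24 ] F [-0.1 -0.8 -2.8] w 0.0072
```

```bash
python3 -m handwheel '[[-0.04,0.1,-0.03,0,0,0],[-0.08,0.3,-0.035,0,0,0],[-0.08,0.5,-0.035,0,0,0],[-0.08,0.7,-0.035,0,0,0],[-0.08,0.8,-0.035,0,0,0]]'; python3 -c "
from h import *
st()
w=cam('wrist','w27.png');cv2.imwrite('pics/wz27.png',cv2.resize(w['im'][90:290,160:330],None,fx=3,fy=3,interpolation=cv2.INTER_CUBIC))"
```

```text
clock: 38.0
eef_pos: [0.5633, 0.1646, 0.0899]
tool_rot: [0.707, 0.016, -0.016, -0.707]
ft_force: [0.0, 0.3, 0.1]
grip_width: 0.0075
t 38.0 p [0.5633 0.1646 0.0899] x [ 0.999  0.045 -0.001] y [-0.001 -0.    -1.   ] z [-0.045  0.999 -0.   ] q [0.284 0.504 0.013 1.08  0.    0.239] F [0.  0.3 0.1] w 0.0075
```

View pics/wz27.png

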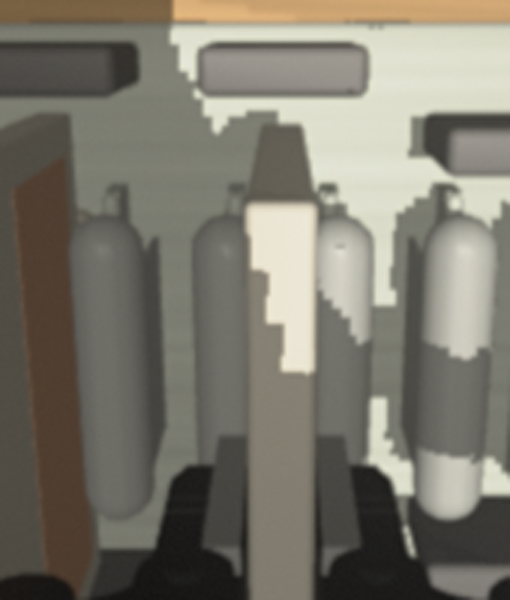

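The board is centred again (board col 282, lips 193–373, block 200–367). I push it down.

```bash
python3 -m handwheel '[[0,0.2,0,0,0,0],[0,0.4,0,0,0,0],[0,0.6,0,0,0,0],[0,0.8,0,0,0,0],[0,1,0,0,0,0]]'; python3 -m handwheel '[[0,0.1,0,0,0,0],[0,0.2,0,0,0,0],[0,0.3,0,0,0,0],[0,0.4,0,0,0,0],[0,0.45,0,0,0,0]]'; python3 -m handwheel '[[0,0.05,0,0,0,0],[0,0.1,0,0,0,0],[0,0.1,0,0,0,0],[0,0.1,0,0,0,0],[0,0.1,0,0,0,0]]'; python3 -c "
from h import *
st()
w=cam('wrist','w28.png')"
```

```text
clock: 38.67
eef_pos: [0.5651, 0.165, 0.0671]
tool_rot: [-0.707, -0.017, 0.015, 0.707]
ft_force: [0.5, -0.3, 2.7]
grip_width: 0.0071
clock: 39.3
eef_pos: [0.5635, 0.1648, 0.0593]
tool_rot: [-0.707, -0.017, 0.015, 0.707]
ft_force: [-11.1, -2.6, 33.2]
grip_width: 0.0074
clock: 39.92
eef_pos: [0.5635, 0.1649, 0.0592]
tool_rot: [-0.707, -0.017, 0.015, 0.707]
ft_force: [-13.9, -4.2, 40.5]
grip_width: 0.0074
t 39.92 p [0.5635 0.1649 0.0592] x [0.999 0.045 0.004] y [ 0.004  0.001 -1.   ] z [-0.045  0.999  0.001] q [ 0.285  0.532 -0.03   1.005  0.     0.239] F [-13.9  -4.2  40.5] w 0.0074
```

View pics/w28.png

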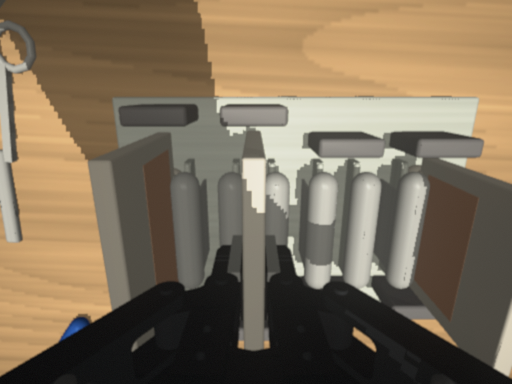

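```bash
python3 -m handwheel '[[0,-0.1,0,0,0,0],[0,-0.1,0,0,0,0],[0,-0.1,0,0,0,0],[0,-0.1,0,0,0,0],[0,-0.1,0,0,0,0]]' -0.25; python3 -m handwheel '[[0,-0.5,0,0,0,0],[0,-1.5,0,0,0,0],[0,-2.8,0,0,0,0],[0,-4.2,0,0,0,0],[0,-5.8,0,0,0,0]]'; python3 -m handwheel '[[0,-1,0,0,0,0],[0,-2.2,0,0,0,0],[-0.5,-3.6,0,0,0,0],[-1.2,-5,0,0,0,0],[-2,-5.2,0,0,0,0]]'
python3 - <<'E'
from h import *
st(); w=cam("wrist","w29.png"); s=cam("scene","s29.png"); cv2.imwrite("pics/sz29.png",cv2.resize(s["im"][160:270,250:400],None,fx=5,fy=5,interpolation=cv2.INTER_CUBIC)); cam("top","t29.png")
E
```

```text
clock: 40.6
eef_pos: [0.5631, 0.1646, 0.0535]
tool_rot: [0.707, 0.015, -0.016, -0.707]
ft_force: [0.3, 0.2, -0.2]
grip_width: 0.0319
clock: 41.22
eef_pos: [0.5632, 0.1645, 0.2009]
tool_rot: [0.707, 0.016, -0.016, -0.707]
ft_force: [-0.2, 0.1, 0.5]
grip_width: 0.0318
clock: 41.85
eef_pos: [0.5143, 0.1626, 0.3333]
tool_rot: [-0.706, -0.018, 0.014, 0.708]
ft_force: [-0.4, -0.2, -0.6]
grip_width: 0.0318
t 41.85 p [0.5143 0.1626 0.3333] x [0.999 0.045 0.006] y [ 0.006  0.002 -1.   ] z [-0.045  0.999  0.002] q [ 0.306  0.301  0.347  1.611 -0.     0.261] F [-0.4 -0.2 -0.6] w 0.0318
```

View pics/sz29.png

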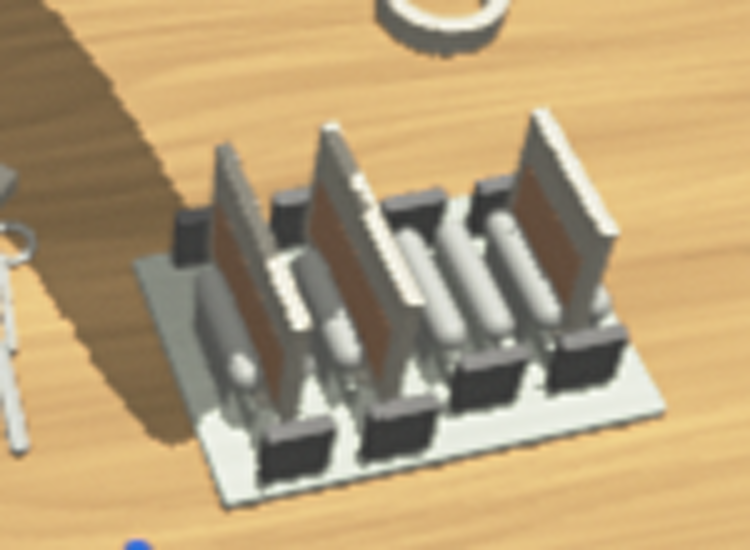

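View pics/w29.png

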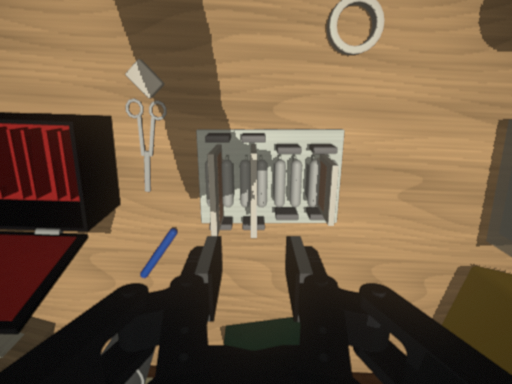

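View pics/t29.png

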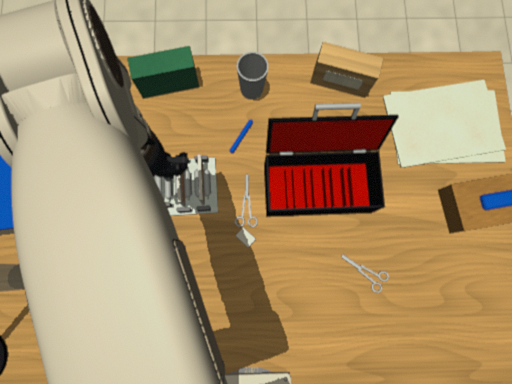

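Run:
```python
from h import *
w=cam("wrist"); s=cam("scene"); f=lambda p:np.array(p)/5+[249.6,159.6]
cv2.imwrite("pics/wz29.png",cv2.resize(w["im"][115:245,185:355],None,fx=4.5,fy=4.5,interpolation=cv2.INTER_CUBIC))
cv2.imwrite("pics/szz29.png",cv2.resize(s["im"][178:260,285:375],None,fx=7,fy=7,interpolation=cv2.INTER_CUBIC)); st()
```

```text
t 42.1 p [0.5138 0.1624 0.3292] x [0.999 0.045 0.   ] y [ 0. -0. -1.] z [-0.045  0.999 -0.   ] q [ 0.306  0.305  0.343  1.609 -0.     0.261] F [ 0.4  0.7 -0.2] w 0.0321
```

View pics/wz29.png

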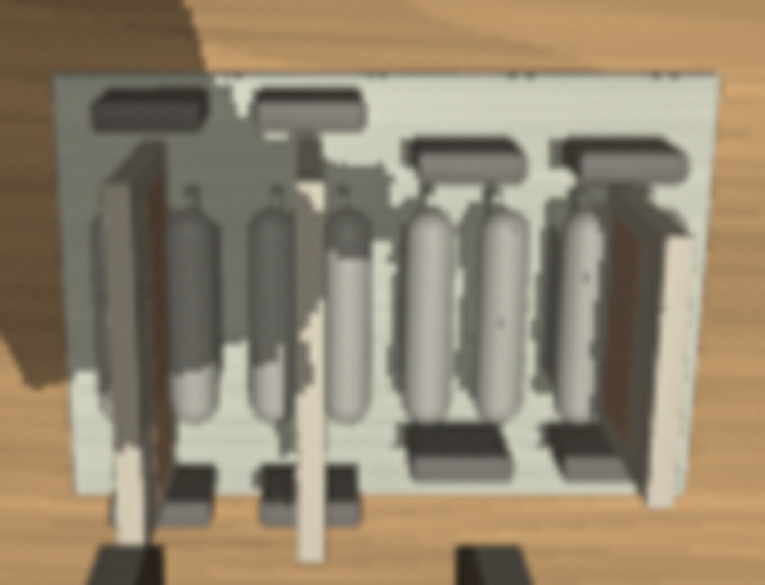

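View pics/szz29.png

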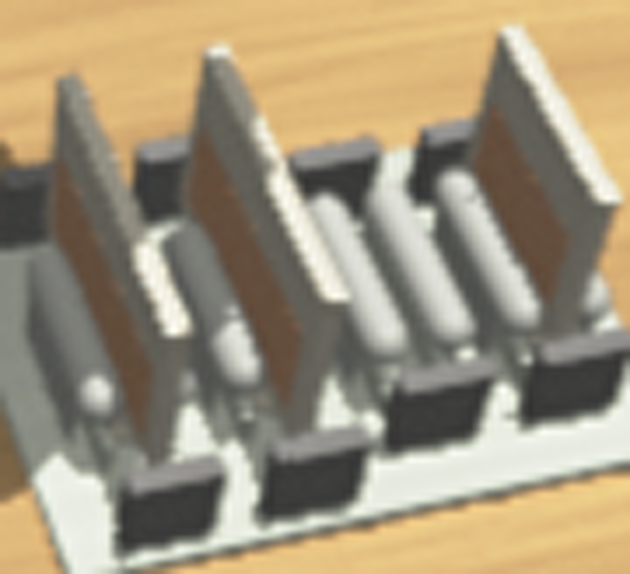

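Run:
```python
from h import *
w=cam("wrist"); s=cam("scene"); f=lambda p:np.array(p)/4.5+[184.6,114.6]; g=lambda p:np.array(p)/7+[284.57,177.57]
for a,b in[((118,182),(68,76)),((131,543),(174,336)),((310,184),(217,48)),((311,562),(335,300)),((678,237),(512,27)),((660,505),(607,202))]: print(tri(w,f(a),s,g(b)).round(4))
goal([.6655,-.1875,.335],[1,.016,0])
```

```text
[0.5093 0.1107 0.1008]
[0.6173 0.115  0.0957]
[0.5075 0.1624 0.1019]
[0.6178 0.1668 0.1015]
[0.5176 0.2626 0.102 ]
[0.5958 0.2661 0.1006]
row [5.431, -0.259, -14.251, 0.008, 9.166, -0.003]
```

All three boards stand home, tops at z≈0.10 and centres within a few mm of their slots, and the case is empty. Next I take the bar again to shut the lid.

```bash
python3 -m handwheel '[[0,-0.3,-2.4,0,1,0],[0.3,-0.6,-4.8,0,2,0],[0.6,-0.8,-7.2,0,3,0],[0.9,-0.8,-9.6,0,4,0],[1.2,-0.8,-12,0,5,0]]'
python3 - <<'E'
from h import *
st(); goal([.57,-.1875,.34],[1,.016,0])
E
```

```text
clock: 42.82
eef_pos: [0.5575, -0.1381, 0.3484]
tool_rot: [0.647, -0.287, 0.286, -0.647]
ft_force: [1.1, -0.1, 1.0]
grip_width: 0.0326
t 42.83 p [ 0.5575 -0.1381  0.3484] x [ 0.672 -0.74  -0.001] y [-0.001  0.    -1.   ] z [ 0.74   0.672 -0.   ] q [-0.243  0.39   0.513  1.696  0.     0.591] F [ 1.1 -0.1  1. ] w 0.0326
row [1.8, 0.336, -0.959, 0.004, 4.133, -0.004]
```

```bash
python3 -m handwheel '[[0.5,0.1,-0.3,0,1,0],[1,0.2,-0.6,0,2,0],[1.5,0.3,-0.8,0,3,0],[1.8,0.3,-0.95,0,4,0],[1.8,0.3,-0.95,0,4.13,0]]'
python3 - <<'E'
from h import *
st(); w=cam("wrist","w30.png");s=cam("scene","s30.png"); goal([.6655,-.1875,.34],[1,.016,0])
for th in (1.75,1.8): 
    a=th+.0278; P=[.6205-.18*np.cos(a),-.187,.105+.18*np.sin(a)]; print(P,proj(w,P),proj(s,P))
E
```

```text
clock: 43.45
eef_pos: [0.5702, -0.1859, 0.3404]
tool_rot: [0.506, -0.495, 0.494, -0.505]
ft_force: [-0.0, 1.0, -0.1]
grip_width: 0.0322
t 43.45 p [ 0.5702 -0.1859  0.3404] x [ 0.022 -1.    -0.001] y [-0.002  0.001 -1.   ] z [ 1.     0.022 -0.002] q [-0.315  0.448  0.582  1.706 -0.     1.234] F [-0.   1.  -0.1] w 0.0322
row [0.189, 0.037, 3.812, 0.007, 0.048, -0.004]
[np.float64(0.6574951242799524), -0.187, np.float64(0.28115720473347344)] [[379.27189317 213.91932948]] [[157.37285767 203.73532344]]
[np.float64(0.6662530807615704), -0.187, np.float64(0.27908806851942847)] [[390.64855876 213.11876238]] [[157.89870491 208.39544618]]
```

View pics/w30.png

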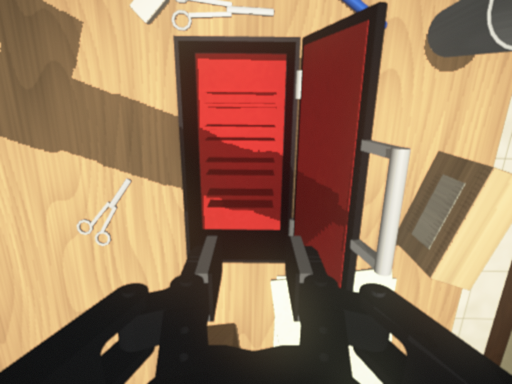

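View pics/s30.png

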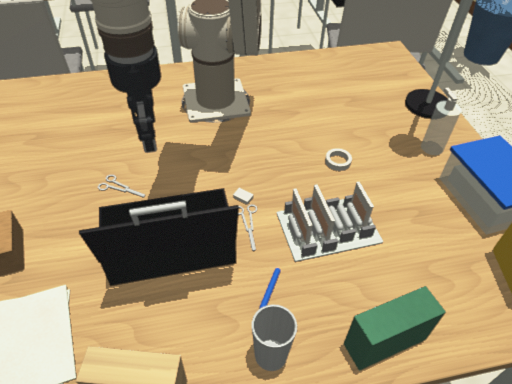

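The bar (wrist px (393,212)) sits where lid angle 1.8 predicts. I go over it, down and grip.

```bash
python3 -m handwheel '[[0.05,0,1.5,0,0,0],[0.1,0,3,0,0,0],[0.1,0,3.86,0,0,0],[0.1,0,3.86,0,0,0],[0.1,0,3.86,0,0,0]]';  python3 - <<'E'
from h import *
st(); w=cam("wrist","w31.png"); goal([.667,-.1875,.265],[1,.016,0])
E
```

```text
clock: 44.18
eef_pos: [0.6662, -0.1852, 0.3418]
tool_rot: [0.506, -0.494, 0.494, -0.506]
ft_force: [0.3, -0.3, -0.2]
grip_width: 0.0321
t 44.17 p [ 0.6662 -0.1852  0.3418] x [ 0.024 -1.    -0.   ] y [-0.001  0.    -1.   ] z [ 1.     0.024 -0.001] q [-0.271  0.716  1.044  1.9   -0.     1.276] F [ 0.3 -0.3 -0.2] w 0.0321
row [0.088, 3.1, 0.041, -0.001, 0.041, 0.001]
```

View pics/w31.png

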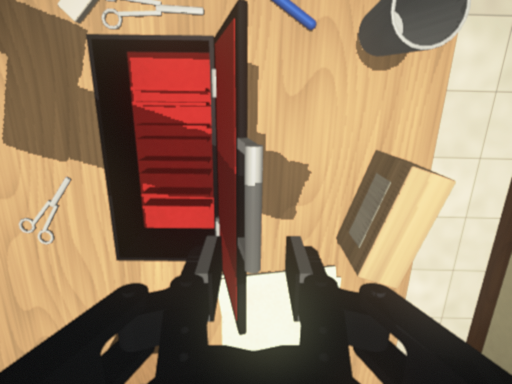

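```bash
python3 -m handwheel '[[0.05,0.7,0,0,0,0],[0.09,1.4,0.02,0,0,0],[0.09,2.1,0.02,0,0,0],[0.09,2.8,0.02,0,0,0],[0.09,3.08,0.02,0,0,0]]';  python3 - <<'E'
from h import *
st(); w=cam("wrist","w32.png")
E
```

```text
clock: 44.85
eef_pos: [0.6658, -0.1877, 0.265]
tool_rot: [0.506, -0.495, 0.494, -0.505]
ft_force: [-1.3, -0.6, 0.5]
grip_width: 0.0321
t 44.85 p [ 0.6658 -0.1877  0.265 ] x [ 0.022 -1.    -0.   ] y [-0.001  0.    -1.   ] z [ 1.     0.022 -0.001] q [-0.275  0.66   0.741  1.652 -0.     1.274] F [-1.3 -0.6  0.5] w 0.0321
```

View pics/w32.png

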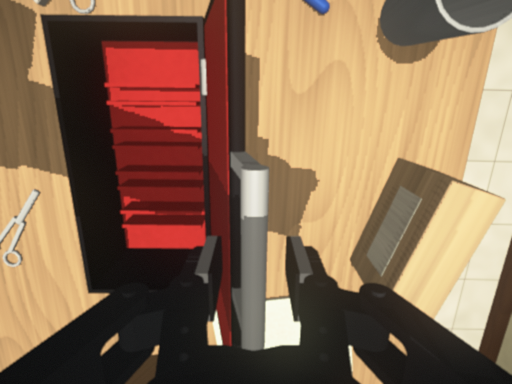

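```bash
python3 -m handwheel '[[0,0,0,0,0,0],[0,0,0,0,0,0],[0,0,0,0,0,0],[0,0,0,0,0,0],[0,0,0,0,0,0]]' -1; python3 -m handwheel '[[0,-0.15,-0.71,0,0,0],[0,-0.23,-1.42,0,0,0],[0,-0.23,-2.14,0,0,0],[0,-0.17,-2.86,0,0,0],[0,-0.03,-3.57,0,0,0]]';  python3 - <<'E'
from h import *
st(); w=cam("scene","s33.png")
E
```

```text
clock: 45.52
eef_pos: [0.6659, -0.1878, 0.2662]
tool_rot: [0.506, -0.495, 0.494, -0.505]
ft_force: [-5.7, 1.2, 2.6]
grip_width: 0.0095
clock: 46.15
eef_pos: [0.5798, -0.189, 0.2688]
tool_rot: [-0.504, 0.492, -0.496, 0.508]
ft_force: [1.2, 2.2, 3.9]
grip_width: 0.0099
t 46.15 p [ 0.5798 -0.189   0.2688] x [ 0.023 -1.     0.   ] y [ 0.008  0.    -1.   ] z [1.    0.023 0.008] q [-0.317  0.452  0.403  1.515  0.003  1.231] F [1.2 2.2 3.9] w 0.0099
```

View pics/s33.png

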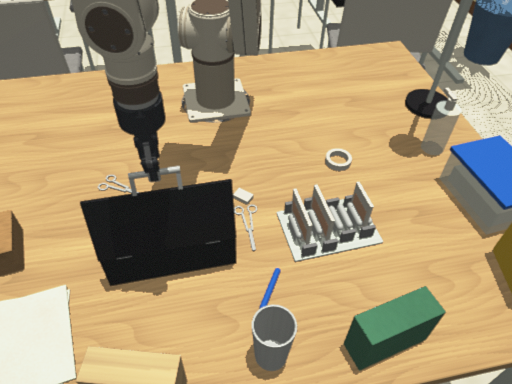

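```bash
python3 -m handwheel '[[0,0.21,-0.68,0,0,0],[0,0.49,-1.35,0,0,0],[0,0.83,-1.98,0,0,0],[0,1.23,-2.58,0,0,0],[0,1.69,-3.13,0,0,0]]'; python3 -m handwheel '[[0,0.51,-0.51,0,0,0],[0,1.07,-0.96,0,0,0],[0,1.67,-1.35,0,0,0],[0,2.31,-1.68,0,0,0],[0,2.98,-1.95,0,0,0]]';  python3 -m handwheel '[[0,0.5,-0.14,0,0,0],[0,1,-0.26,0,0,0],[0,1.5,-0.33,0,0,0],[0,1.9,-0.37,0,0,0],[0,2.12,-0.38,0,0,0]]';python3 - <<'E'
from h import *
st(); w=cam("scene","s34.png")
E
```

```text
clock: 46.82
eef_pos: [0.5, -0.1902, 0.2256]
tool_rot: [-0.504, 0.494, -0.495, 0.507]
ft_force: [1.2, 3.9, -0.4]
grip_width: 0.0095
clock: 47.45
eef_pos: [0.4506, -0.1908, 0.1491]
tool_rot: [-0.505, 0.495, -0.494, 0.507]
ft_force: [-0.7, 5.8, 0.8]
grip_width: 0.0095
clock: 48.08
eef_pos: [0.4404, -0.1909, 0.0955]
tool_rot: [-0.505, 0.496, -0.493, 0.506]
ft_force: [-4.2, 5.7, 3.3]
grip_width: 0.0095
t 48.08 p [ 0.4404 -0.1909  0.0955] x [ 0.023 -1.    -0.004] y [-0.002  0.004 -1.   ] z [ 1.     0.023 -0.002] q [-0.411  0.311 -0.275  0.988  0.003  1.137] F [-4.2  5.7  3.3] w 0.0095
```

View pics/s34.png

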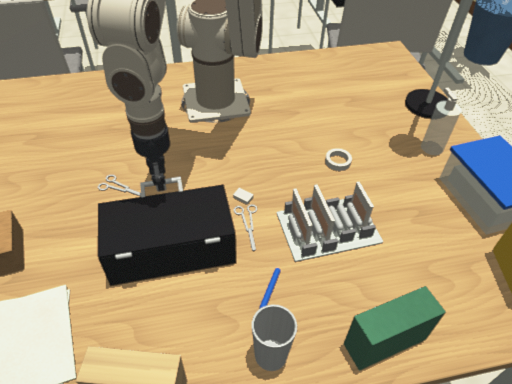

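The lid is shut. I release, rise and look once more.

```bash
python3 -m handwheel '[[0,0,0,0,0,0],[0,0,0,0,0,0],[0,0,0,0,0,0],[0,0,0,0,0,0],[0,0,0,0,0,0]]' -0.35; python3 -m handwheel '[[0,-0.5,0,0,0,0],[0,-1.3,0,0,0,0],[0,-2.3,0,0,0,0],[0,-3.5,0,0,0,0],[0,-4.5,0,0,0,0]]'; python3 -m handwheel '[[0,-0.5,-1,0,0,0],[0,-1,-2,0,0,0],[0,-1.5,-3,0,0,0],[0,-1.5,-4,0,0,0],[0,-1.5,-4,0,0,0]]';python3 - <<'E'
from h import *
st(); w=cam("scene","s35.png"); t=cam("top","t35.png"); r=t["im"][130:240,120:400].astype(float)
cv2.imwrite("pics/tz35.png",cv2.resize(((r/255)**.5*255).astype(np.uint8),None,fx=2.8,fy=2.8))
cv2.imwrite("pics/sz35.png",cv2.resize(w["im"][160:290,80:400],None,fx=2.5,fy=2.5,interpolation=cv2.INTER_CUBIC))
E
```

```text
clock: 48.75
eef_pos: [0.4415, -0.1929, 0.0959]
tool_rot: [-0.506, 0.494, -0.494, 0.506]
ft_force: [0.1, -0.1, 0.5]
grip_width: 0.028
clock: 49.38
eef_pos: [0.4418, -0.1929, 0.2105]
tool_rot: [-0.505, 0.494, -0.495, 0.506]
ft_force: [-0.2, 0.2, -0.7]
grip_width: 0.0277
clock: 50.0
eef_pos: [0.3406, -0.195, 0.247]
tool_rot: [-0.505, 0.494, -0.495, 0.505]
ft_force: [0.2, 0.2, -0.8]
grip_width: 0.0276
t 50.0 p [ 0.3406 -0.195   0.247 ] x [ 0.021 -1.     0.001] y [ 0.002 -0.001 -1.   ] z [1.    0.021 0.001] q [-0.52   0.018 -0.213  1.338  0.     1.03 ] F [ 0.2  0.2 -0.8] w 0.0276
```

View pics/sz35.png

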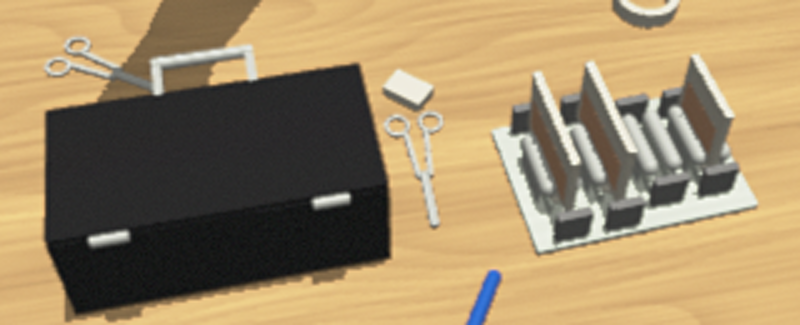

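View pics/tz35.png

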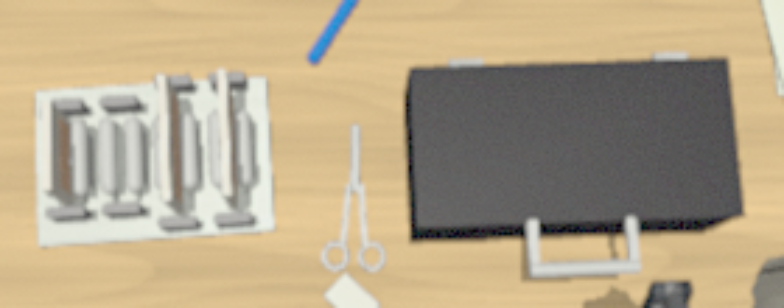

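The lid's corners in the scene match the start picture, the three boards stand home, and the other things are where they were. I hand in.

Run:
```python
from h import *
print(bot.job_done()); st()
```

```text
the job is handed in; nothing more can be done
None
the job is handed in; nothing more can be done
```

The job is done and handed in at about 50 s on the robot's clock. No verdict was reported.

I opened the lid by its bar onto its stop and found three boards in the case, two long and one short. The long boards went into slots 1 and 2 and the short one into slot 4. Each was pushed down until it met the floor at 30–40 N. I then shut the empty case by the same bar and backed the arm clear.

**Boards:** Their top corners measured z ≈ 0.096–0.102 m, against 0.103 m expected when home and about 0.133 m if still on the clips. Their centres came within about 4 mm of their slots.

**Lid, case and other things:** The lid's outline in the last pictures matches the start, and the tweezers-type tools, tape, packet and marker are where they began. The case was empty before I shut it.

**Readings that disagreed:** The far top corner of the board in slot 1 measured 0.096 m in the last check, and 0.107 m just after placing. I put that down to corner picking in the pictures. The cameras otherwise differed from each other by 1–3 mm.

The short board was found leaning about 8 mm in its pocket, probably the announced knock. I stood it up by centring the grip on its pocket.

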